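# Load the cartridge feeder and open its purge gas

### The job

Load both orange-headed cartridges into the sloping feed chute, one behind the other, each lying on its base with its orange head uphill and its steel nozzle downhill, the lower one resting against the stop at the foot and the other against it. When both are in, open the purge gas: turn the yellow handle of the cock a quarter turn, fully to its stop, so that it lies along the pipe. Do not knock over the clear bottle or the beaker.

Things in the scene. Friction and masses are not known exactly. Their poses are not given: they have to be found in the camera images.
- cart_a_center (a point): One of two identical cartridges (0.12 to 0.2 kg), 104 mm long, flat on the bench. Cream body 76 long x 34 wide x 34 mm high, dark strip on top, orange head at one end, steel nozzle (16 mm diameter, 12 long) at the other. Point at mid-length, 17 mm above the flat base; the body runs from 40 mm behind it to 36 mm ahead. x points to the head, z up out of the top. Grip across the 34 mm.
- cart_a_head (a point): Middle of the first cartridge's orange head (16 long x 44 wide x 40 mm high), 44 mm along x from its centre point, 17 mm above the base.
- cart_b_center (a point): The other cartridge, identical; this point and its axes as for the first.
- cart_b_head (a point): Middle of the second cartridge's orange head, 44 mm along x from its centre point, 17 mm above the base.
- track: Fixed sloping trough of the chute, 24 degrees, 250 mm long: slippery white floor 54 mm wide, blue side walls 14 mm high, 4 thick; blue stop 34 mm high at the foot, beige housing 54 mm high beyond. Let go, cartridges slide down. Origin on the floor's mid-line at the stop's face, 26 mm above the bench; x uphill along the floor, z square off it. Loaded centres: x = 52 and 156 mm, z = 17 mm.
- cock_handle (a joint): Angle of the yellow cock handle (rad): 0 = shut, square across the pipe; 1.57 = open, along the pipe, at a hard stop. It grows anticlockwise seen from above, starts within 0.2 of 0, is stiff (about 0.12 N m) and stays where it is left.
- cock_axis (a point): On the handle's upright axis, at mid-height of the handle (88 mm above the bench), above the brass body of the cock, which is fixed to the bench. x points along the steel pipe (18 mm diameter, 240 mm long). The pipe's top lies 51 mm above the bench, the brass body's 60 mm.
- handle_tip (a point): Middle of the outer end of the yellow handle, 100 mm from its axis and 88 mm above the bench; moves with it. The handle is a bar 16 mm wide and 18 mm high, from 79 to 97 mm above the bench. y points outward along the bar.
- clear_top (a point): Top centre of a loose clear glass bottle with blue cap, 66 mm diameter and 140 mm high, standing at the right; z up.
- beaker_top (a point): Centre of the mouth of a loose glass beaker, 72 mm diameter and 85 mm high, standing at the right; z up.
Things that resemble listed ones, but are neither listed nor needed, are in the scene too. Leave any purple look-alike of the part that bears cart_a_center alone.

How it is judged:
On the way, in this order (a step that is already met when the one before it is completed fails the run):
1. both cartridges lie in the chute, orange heads uphill, one behind the other ((((x of cart_a_center in the frame of track between 0.04 and 0.07 m and y of cart_a_center in the frame of track between -0.014 and 0.014 m and z of cart_a_center in the frame of track between 0.009 and 0.026 m and x of cart_a_head in the frame of track above 0.08 m and angle between cart_a_center's own z axis and vertical below 0.65 rad) and (x of cart_b_center in the frame of track between 0.14 and 0.178 m and y of cart_b_center in the frame of track between -0.014 and 0.014 m and z of cart_b_center in the frame of track between 0.009 and 0.026 m and x of cart_b_head in the frame of track above 0.182 m and angle between cart_b_center's own z axis and vertical below 0.65 rad)) or ((x of cart_b_center in the frame of track between 0.04 and 0.07 m and y of cart_b_center in the frame of track between -0.014 and 0.014 m and z of cart_b_center in the frame of track between 0.009 and 0.026 m and x of cart_b_head in the frame of track above 0.08 m and angle between cart_b_center's own z axis and vertical below 0.65 rad) and (x of cart_a_center in the frame of track between 0.14 and 0.178 m and y of cart_a_center in the frame of track between -0.014 and 0.014 m and z of cart_a_center in the frame of track between 0.009 and 0.026 m and x of cart_a_head in the frame of track above 0.182 m and angle between cart_a_center's own z axis and vertical below 0.65 rad)))), for 0.2 s.
2. the cock's handle is fully open, along the pipe (value of joint cock_handle above 1.43 rad), for 0.2 s.
At the end, for the whole second after the job is handed in: Both cartridges lie on their bases in the trough with the orange head uphill: one with its centre 40 to 70 mm from the stop, the other 140 to 178 mm, each within 14 mm of the trough's centre line and 9 to 26 mm off its floor; the cock's handle stands at 1.43 rad or more ((((x of cart_a_center in the frame of track between 0.04 and 0.07 m and y of cart_a_center in the frame of track between -0.014 and 0.014 m and z of cart_a_center in the frame of track between 0.009 and 0.026 m and x of cart_a_head in the frame of track above 0.08 m and angle between cart_a_center's own z axis and vertical below 0.65 rad) and (x of cart_b_center in the frame of track between 0.14 and 0.178 m and y of cart_b_center in the frame of track between -0.014 and 0.014 m and z of cart_b_center in the frame of track between 0.009 and 0.026 m and x of cart_b_head in the frame of track above 0.182 m and angle between cart_b_center's own z axis and vertical below 0.65 rad)) or ((x of cart_b_center in the frame of track between 0.04 and 0.07 m and y of cart_b_center in the frame of track between -0.014 and 0.014 m and z of cart_b_center in the frame of track between 0.009 and 0.026 m and x of cart_b_head in the frame of track above 0.08 m and angle between cart_b_center's own z axis and vertical below 0.65 rad) and (x of cart_a_center in the frame of track between 0.14 and 0.178 m and y of cart_a_center in the frame of track between -0.014 and 0.014 m and z of cart_a_center in the frame of track between 0.009 and 0.026 m and x of cart_a_head in the frame of track above 0.182 m and angle between cart_a_center's own z axis and vertical below 0.65 rad))) and value of joint cock_handle above 1.43 rad); the robot touches nothing.
It fails at once if the clear bottle is knocked over (angle between clear_top's own z axis and vertical above 0.6 rad).
It fails at once if the beaker is knocked over (angle between beaker_top's own z axis and vertical above 0.6 rad).
It also fails if it takes over 61 s, if anything falls off the work surface, if the arm or the gripper's body presses on something with over 40 N, if the wrist force passes 120 N, or if a joint passes its speed limit or range.

### The arm

A 7-joint arm with a two-finger parallel gripper is mounted at the origin on the work surface. World frame = base frame: x ahead of the robot, y to its left, z up, the work surface at z = 0. Lengths are in m, angles in rad, forces in N, time in s.
With the tool pointing down it reaches from about 0.4 to 0.85 m from the base axis. Payload 10.4 kg.
Tool frame: the origin (TCP) lies between the finger pads; the fingertips stand tip_extent ahead of it and the grasp point (between the pads) lies 2 mm behind it (tip_extent is the distance from the TCP to the fingertips, in m); z points along the fingers, y is the direction in which the jaws open and shut (so a half turn about z gives the same grasp; the last joint's range is limited). The gripper opens to 87 mm and grips with 3 to 60 N. Pads are 19 mm wide; open, the fingers measure 117 mm over their backs; the gripper's body (75 mm by 190 mm) begins 51 mm behind the grasp point.
Start: joints at [1.169, 0.332, -0.065, 1.46, 0.022, 1.35, -0.088], TCP at [0.231, -0.581, 0.24] pointing down, gripper open.
Joint ranges: [-2.6, 2.6], [-0.5, 2.12], [-1.47, 1.34], [0.16, 2.42], [-1.27, 4.41], [0.06, 2.06], [-2.6, 2.6]. Speed limits (rad/s): [2.22, 2.22, 2.79, 2.79, 3.14, 3.14, 3.14].

### API

Orientations are given as a unit quaternion [x, y, z, w].
In Python, from bench import read_state, camera, camera_params, close_job, tip_extent gives the robot as it stands. The module is installed in compiled form; this text tells all that it offers.
- The arm moves only by the tool send_rows, never from a script. Its argument "steps" is a list of rows, each a list of 7 numbers: the turn, a rotation vector about the tool's x, y, z in degrees, then the shift along the tool's x, y, z in m, then the gripper's target within -1 to 1 (shut at 1, half-way at 0, fully open at -1). In form: [[ax, ay, az, x, y, z, jaw], ...]. A call has exactly 10 rows; each row shifts and turns the pose as measured when the row begins, along the tool's axes as they then stand; what a row does not reach is not made up. A row lasts 1/10 s, in which the tool goes at most 50 mm and 8.59 degrees, less where a joint would pass 70% of its speed; a pose out of reach is approached as far as the arm can. A call with a gripper value outside its range is refused whole. The fingers move at their own pace and stop on an object; "force" is the grip in N (left out, the last holds). Time passes only in rows, so rows that do not move let the fingers close, or fill a call up. It gives the time, the measured TCP pose, the force and the opening at its end, in the units of the state.
- read_state(): the state, without advancing time (a new reading comes with each control period).
- camera(name): name is "side" or "top" or "wrist"; returns (picture, depth): 420x560x3 uint8, blue, green, red; 420x560 float32, m along the optical axis (not along the pixel's ray), 0 where there is no reading.
- camera_params(name): a dict with "camera_matrix" (3x3 intrinsics, pixels), "dist" ([k1, k2, p1, p2, k3] as OpenCV has them; the pictures are not rectified), "world_from_camera" (4x4, takes a point from camera to world coordinates). Camera axes: x right, y down, z forward; pixel columns grow to the right and rows downward; lengths in m; the calibration is good to about 2 mm. A picture is of the moment at which its call begins: read the wrist's pose just before it. camera_params takes no time and is no camera call; for the wrist camera it gives the pose at the moment of the call.
- close_job(): hands the job in, once; it reports no verdict.
The state is a dict: "time": time; "joint_positions": joint angles; "joint_vel": joint speeds; "joint_torque": joint torques, N m; "ee_pos": TCP position; "eef_rot": TCP orientation; "ft_force": force on the tool from outside, world axes, zero at the start; "torque": the same for the moment, N m; "width": finger opening in m.
Only numpy, scipy, OpenCV 4.12 (cv2) and the standard library are available. Lean on these libraries where they do the work, as an engineer would, in place of code of your own. Each camera call takes 0.05 s, during which the arm holds its last target.

## Working session

There is one attempt and no reset: what is moved stays moved. The work goes in short steps, Python scripts to look and compute and a tool call to move; the robot and the scene stay as the last step left them, time stands still between calls to the robot, and variables do not carry over. Pictures are saved under pics/ and viewed, and the job is handed in when it is done.

Besides the shell and the picture viewer there is one more tool, called after "Emit:" as name(argument=value, ...) on one line, values as JSON. send_rows: Moves the arm, as the interface text tells. Its arguments: {"type":"object","properties":{"steps":{"type":"array"},"force":{"type":"number"}},"required":["steps"]}

```bash
mkdir -p pics; python3 - <<'E'
from bench import *
import cv2, numpy as np
s=read_state(); print(s); print(tip_extent if not callable(tip_extent) else tip_extent())
for n in ("top","side","wrist"):
    p,d=camera(n); cv2.imwrite(f"pics/{n}0.png",p); np.save(f"pics/{n}0.npy",d)
    c=camera_params(n); print(n,c)
E
```

```text
{'time': 0.0, 'joint_positions': array([ 1.16942285,  0.33286824, -0.0647256 ,  1.46099558,  0.02158719,
        1.34987008, -0.08851051]), 'joint_vel': array([-0.0002022 ,  0.00120589,  0.00149091,  0.00036684, -0.0004386 ,
       -0.00097017, -0.00051396]), 'joint_torque': array([-1.03687689e-03, -6.23261118e+01,  2.39140954e-02, -3.89894485e+01,
       -6.14479277e-02,  3.97817174e-02,  1.56617784e-04]), 'ee_pos': array([ 0.23098596, -0.58034192,  0.23873034]), 'eef_rot': array([ 9.82116507e-01,  1.88272792e-01, -1.59289005e-04, -7.05326213e-04]), 'ft_force': array([0.042072  , 0.41724035, 0.13589853]), 'torque': array([-0.00380973, -0.00605617,  0.00731347]), 'width': 0.08673295813409836}
0.017
top {'camera_matrix': array([[459.4790172 ,   0.        , 278.99832434],
       [  0.        , 459.4790172 , 214.20862236],
       [  0.        ,   0.        ,   1.        ]]), 'dist': array([-0.11986021,  0.        ,  0.        ,  0.        ,  0.        ]), 'world_from_camera': array([[-1.22703186e-03, -9.96173297e-01,  8.73914019e-02,
         3.76496737e-01],
       [-9.99998863e-01,  1
[... 675 characters left out ...]
 0.70988687],
       [ 0.        ,  0.        ,  0.        ,  1.        ]])}
wrist {'camera_matrix': array([[315.97757502,   0.        , 280.42433242],
       [  0.        , 315.97757502, 212.86116834],
       [  0.        ,   0.        ,   1.        ]]), 'dist': array([-0.05433973,  0.        ,  0.        ,  0.        ,  0.        ]), 'world_from_camera': array([[ 3.69297789e-01, -8.99865525e-01, -2.32080114e-01,
         2.93943961e-01],
       [-9.29311049e-01, -3.57688154e-01, -9.18703336e-02,
        -5.54355109e-01],
       [-3.41361581e-04,  2.49602126e-01, -9.68348420e-01,
         3.85082398e-01],
       [ 0.00000000e+00,  0.00000000e+00,  0.00000000e+00,
         1.00000000e+00]])}
```

View pics/top0.png

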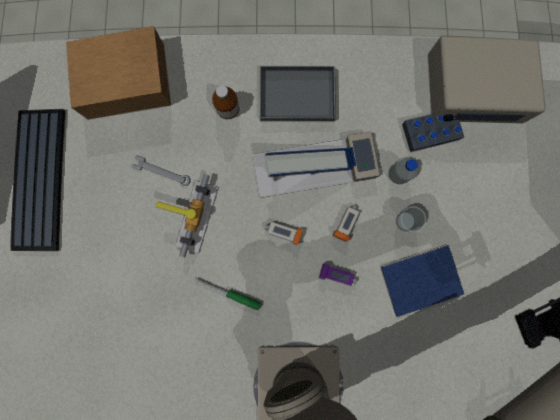

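View pics/side0.png

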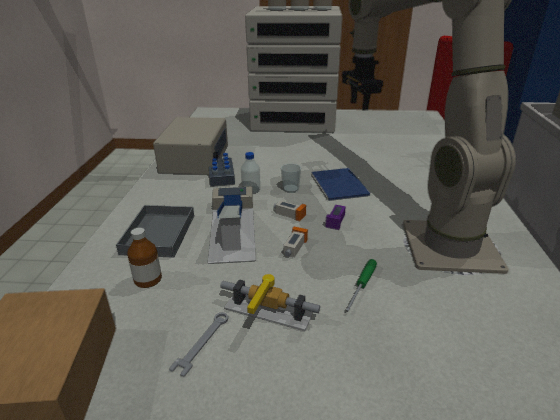

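View pics/wrist0.png

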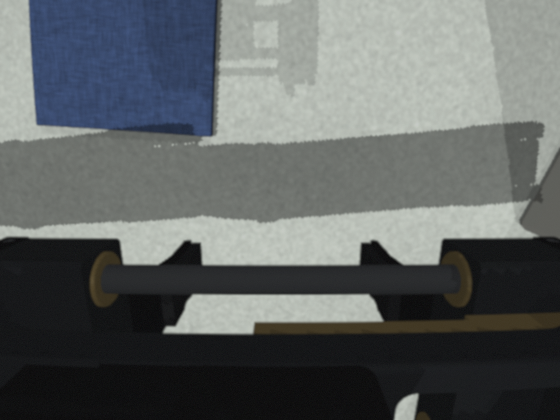

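```bash
cat > h.py <<'E'
import cv2, numpy as np
from bench import *
def rays(P,uv):
    uv=np.asarray(uv,float).reshape(-1,1,2)
    n=cv2.undistortPoints(uv,P["camera_matrix"],P["dist"]).reshape(-1,2)
    return np.c_[n,np.ones(len(n))]
def onz(P,uv,z):
    T=P["world_from_camera"]; r=rays(P,uv)@T[:3,:3].T; o=T[:3,3]
    return o+r*((z-o[2])/r[:,2])[:,None]
def pts(P,depth,mask):
    v,u=np.nonzero(mask&(depth>0)); r=rays(P,np.c_[u,v])
    T=P["world_from_camera"]; return (r*depth[v,u][:,None])@T[:3,:3].T+T[:3,3]
def crop(img,x0,y0,x1,y1,k,name):
    cv2.imwrite(name,cv2.resize(img[y0:y1,x0:x1],None,fx=k,fy=k,interpolation=cv2.INTER_CUBIC))
E
python3 - <<'E'
from h import *
t=cv2.imread("pics/top0.png")
crop(t,130,120,430,300,2.6,"pics/topcrop.png")
s=cv2.imread("pics/side0.png")
crop(s,160,140,360,340,3,"pics/sidecrop.png")
E
```

```text
(no output)
```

View pics/topcrop.png

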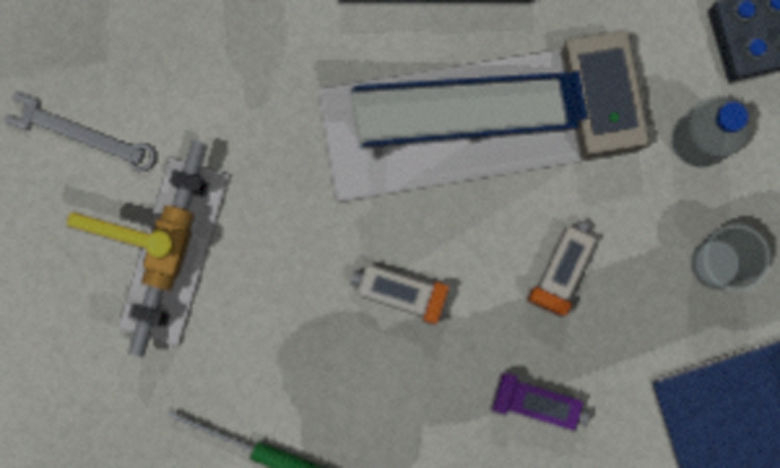

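View pics/sidecrop.png

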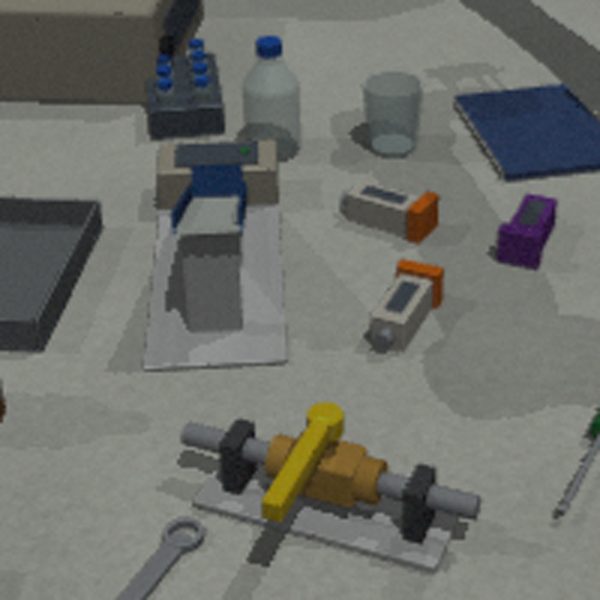

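```bash
python3 - <<'E'
from h import *
P=camera_params("top"); t=cv2.imread("pics/top0.png"); d=np.load("pics/top0.npy")
hsv=cv2.cvtColor(t,cv2.COLOR_BGR2HSV)
def full(x0,y0,x1,y1):
    m=np.zeros(d.shape,bool); m[y0:y1,x0:x1]=1; return m
Hh,S,V=hsv[...,0].astype(int),hsv[...,1].astype(int),hsv[...,2].astype(int)
vis=t.copy()
for nm,b in (("A",(262,212,312,252)),("B",(325,198,370,248))):
    roi=full(*b); X=pts(P,d,np.ones(d.shape,bool)).reshape(-1,3) if 0 else None
    org=roi&(S>150)&(Hh<20)&(V>80)
    Q=pts(P,d,org); 
    print(nm,"orange n",len(Q),"med",np.median(Q,0).round(4),"z pct",np.percentile(Q[:,2],[5,50,95]).round(4))
    W=pts(P,d,roi); k=W[:,2]>0.026; W=W[k]
    r=cv2.minAreaRect((W[:,:2]*1000).astype(np.float32)); print("  high pts",len(W),"z",np.percentile(W[:,2],[5,50,95]).round(4),"rect mm",r)
    c0=np.median(Q,0)[:2]; 
    body=W[W[:,2]<0.0365]
    # axis by PCA
    mu=W[:,:2].mean(0); w,v=np.linalg.eigh(np.cov((W[:,:2]-mu).T)); a=v[:,1]; a*=np.sign((c0-mu)@a)
    s=(W[:,:2]-mu)@a; l=(W[:,:2]-mu)@np.array([-a[1],a[0]])
    print("  mu",mu.round(4),"yaw",np.degrees(np.arctan2(a[1],a[0])).round(1),"s range",s.min().round(4),s.max().round(4),"lat",l.min().round(4),l.max().round(4))
# bench plane
for b in ((300,180,330,200),(220,250,260,270)):
    W=pts(P,d,full(*b)); print("bench z",np.median(W[:,2]).round(4))
# handle yellow
yl=full(140,190,215,230)&(Hh>22)&(Hh<35)&(S>150)&(V>90)
W=pts(P,d,yl); print("yellow n",len(W),"z",np.percentile(W[:,2],[5,50,95]).round(4)); 
W=W[W[:,2]>.085]; print(cv2.minAreaRect((W[:,:2]*1000).astype(np.float32)))
v,u=np.nonzero(yl); Z=onz(P,np.c_[u,v],0.097); print("ray on z=.097",cv2.minAreaRect((Z[:,:2]*1000).astype(np.float32)))
# chute floor: whole dark-blue walls
for nm,b in (("floor",(275,155,345,170)),):
    W=pts(P,d,full(*b)); 
    A=np.c_[W[:,:2],np.ones(len(W))]; co,res,_,_=np.linalg.lstsq(A,W[:,2],rcond=None); print("floor",co, "slope deg",np.degrees(np.arctan(np.hypot(co[0],co[1]))),"res",np.std(A@co-W[:,2]), "downhill yaw",np.degrees(np.arctan2(-co[1],-co[0])))
E
```

```text
A orange n 77 med [0.428  0.0029 0.0397] z pct [0.0352 0.0397 0.0442]
  high pts 415 z [0.0301 0.0347 0.0418] rect mm ((440.4271545410156, 43.9145393371582), (99.75566864013672, 43.25476837158203), 71.3587417602539)
  mu [0.4381 0.0376] yaw -108.9 s range -0.0566 0.0432 lat -0.0213 0.0219
B orange n 87 med [ 0.4279 -0.1208  0.0393] z pct [0.0354 0.0393 0.0441]
  high pts 426 z [0.0296 0.0348 0.0412] rect mm ((466.3902587890625, -139.82879638671875), (43.63875961303711, 100.38104248046875), 63.129127502441406)
  mu [ 0.4613 -0.1363] yaw 154.7 s range -0.0564 0.0443 lat -0.022 0.0217
bench z 0.0021
bench z 0.0
yellow n 217 z [0.0927 0.0971 0.1011]
((494.67047119140625, 332.20880126953125), (109.6095199584961, 25.957265853881836), 78.23076629638672)
ray on z=.097 ((494.87762451171875, 332.3909606933594), (108.78164672851562, 28.006807327270508), 79.3635025024414)
floor [-0.12058534  0.42877641  0.1644363 ] slope deg 24.008667580776013 res 0.003159359659900231 downhill yaw -74.29235595382845
```

```bash
python3 - <<'E'
from h import *
P=camera_params("top"); t=cv2.imread("pics/top0.png"); d=np.load("pics/top0.npy")
crop(t,245,125,395,205,5.2,"pics/chute.png")
hsv=cv2.cvtColor(t,cv2.COLOR_BGR2HSV); Hh,S,V=[hsv[...,i].astype(int) for i in range(3)]
m=np.zeros(d.shape,bool); m[140:185,258:362]=1
bl=m&(Hh>95)&(Hh<130)&(S>100)
vis=t.copy(); vis[bl]=(0,0,255); crop(vis,245,125,395,205,5.2,"pics/chutem.png")
W=pts(P,d,bl); print(len(W))
for c in range(262,362,6):
    r=np.nonzero(bl[:,c])[0]; print(c,r.tolist())
E
```

```text
352
262 []
268 [153]
274 [153, 174, 175]
280 [152, 153, 174]
286 [152, 173, 174]
292 [152, 173]
298 [151, 172, 173]
304 [151, 172]
310 [151, 171, 172]
316 [150, 151, 171]
322 [150, 170, 171]
328 [149, 150, 170]
334 [149, 169, 170]
340 [149, 169]
346 [148, 149, 150, 151, 152, 153, 154, 168, 169]
352 [148, 149, 150, 151, 152, 153, 154, 155, 156, 157, 158, 159, 160, 161, 162, 163, 164, 165, 166]
358 []
```

View pics/chute.png

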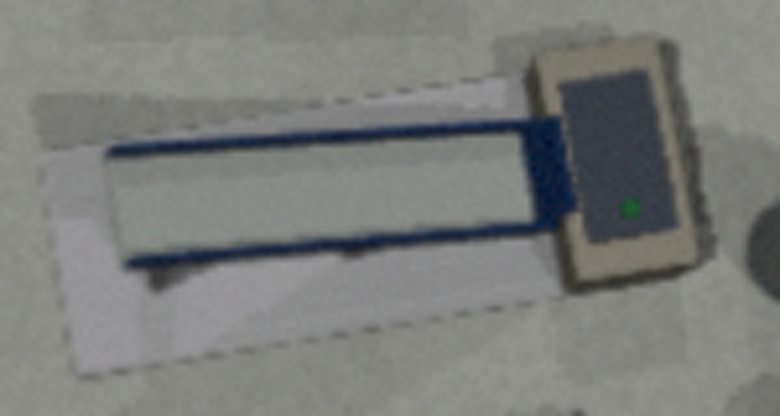

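View pics/chutem.png

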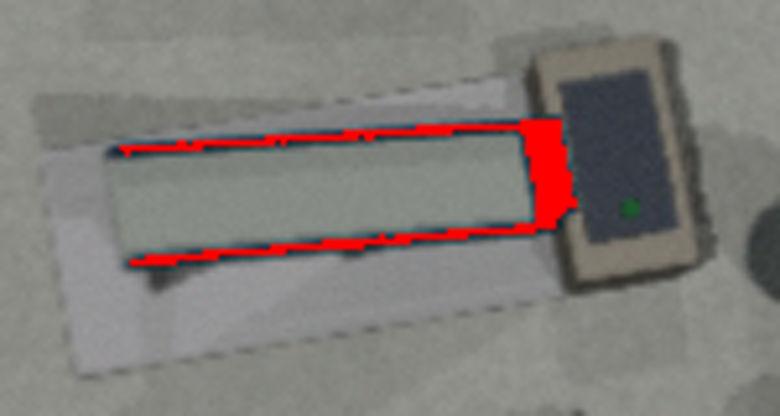

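```bash
python3 - <<'E'
from h import *
from scipy.optimize import least_squares
P=camera_params("top"); t=cv2.imread("pics/top0.png"); d=np.load("pics/top0.npy")
hsv=cv2.cvtColor(t,cv2.COLOR_BGR2HSV); Hh,S,V=[hsv[...,i].astype(int) for i in range(3)]
m=np.zeros(d.shape,bool); m[140:185,264:342]=1
bl=m&(Hh>95)&(Hh<130)&(S>80)
v,u=np.nonzero(bl); up=v<162
U=np.c_[u,v].astype(float)[up]; L=np.c_[u,v].astype(float)[~up]
F=np.array([[345.4,152.5],[346.6,160],[347.7,166]]); E=np.array([[265.4,153.8],[269.2,175.8]])
T=P["world_from_camera"];o=T[:3,3]
g=np.radians(24)
def frame(p):
    c,s=np.cos(p[2]),np.sin(p[2])
    X=np.array([c*np.cos(g),s*np.cos(g),np.sin(g)]);Y=np.array([-s,c,0]);return np.c_[X,Y,np.cross(X,Y)],np.array([p[0],p[1],.026])
def tr(p,uv,h):
    R,O=frame(p); r=rays(P,uv)@T[:3,:3].T@R; q=(o-O)@R
    return q+r*((h-q[2])/r[:,2])[:,None]
def res(p):
    w=14e-3
    return np.r_[(tr(p,U,w)[:,1]+29e-3)/len(U)**.5,(tr(p,L,w)[:,1]-29e-3)/len(L)**.5,tr(p,F,0)[:,0]/3**.5,(tr(p,E,w)[:,0]-.25)/3]
s=least_squares(res,[.64,-.15,np.radians(97)])
print(s.x[:2],np.degrees(s.x[2]),s.cost)
p=s.x; print("U y",tr(p,U,.014)[:,1].mean(),"L",tr(p,L,.014)[:,1].mean(),"F x",tr(p,F,0)[:,0],"E",tr(p,E,.014))
R,O=frame(p); np.savez("track.npz",R=R,O=O); print(R)
# cross check w/ depth on the floor
mm=np.zeros(d.shape,bool); mm[156:167,280:340]=1
q=(pts(P,d,mm)-O)@R; print("floor depth check z_t mean",q[:,2].mean(), "x",q[:,0].min(),q[:,0].max())
# side check
Ps=camera_params("side"); 
def proj(Pm,X):
    M=np.linalg.inv(Pm["world_from_camera"]); return cv2.projectPoints(np.asarray(X,float).reshape(-1,1,3),cv2.Rodrigues(M[:3,:3])[0],M[:3,3],Pm["camera_matrix"],Pm["dist"])[0].reshape(-1,2)
K=np.array([[0,-27,0],[0,27,0],[250,-27,0],[250,27,0],[0,0,34],[250,0,0]])/1e3@R.T+O
print("side px",proj(Ps,K).round(1).tolist()); print("top px",proj(P,K).round(1).tolist())
# handle
yl=np.zeros(d.shape,bool); yl[190:230,140:215]=1; yl&=(Hh>22)&(Hh<35)&(S>140)&(V>80)
v,u=np.nonzero(yl); Z=onz(P,np.c_[u,v],.097)[:,:2]
bar=Z[Z[:,1]>.315]; vx,vy,x0,y0=cv2.fitLine((bar*1000).astype(np.float32),cv2.DIST_L2,0,.01,.01).ravel()
a=np.array([vx,vy])*np.sign(vy); pr=(Z-np.array([x0,y0])/1000)@a; tip=np.array([x0,y0])/1000+a*pr.max()
print("handle yaw",np.degrees(np.arctan2(a[1],a[0])),"tip",tip,"len",np.ptp(pr),"axis",tip-a*.1)
gr=np.zeros(d.shape,bool)
for nm,uv in (("clear cap",(411,163)),("beaker",(410,217))): print(nm,onz(P,uv,.14 if 'cl' in nm else .085), onz(P,uv,0))
pe=onz(P,[[205.5,178],[183,250]],.046)[:,:2]; print("pipe ends",pe,np.degrees(np.arctan2(*(pe[0]-pe[1])[::-1])),np.linalg.norm(pe[0]-pe[1]), pe.mean(0))
E
```

```text
[ 0.64896407 -0.14054051] 99.53525660603363 5.715346952198672e-06
U y -0.02888367638784531 L 0.028883676381693143 F x [-0.00163834 -0.00090035 -0.00080107] E [[ 0.25554491 -0.02812803  0.014     ]
 [ 0.25531621  0.03109467  0.014     ]]
[[-0.1513329  -0.98618385  0.06737775]
 [ 0.90092378 -0.16565448 -0.40111711]
 [ 0.40673664  0.          0.91354546]]
floor depth check z_t mean -0.0006391973166871863 x 0.020791351063430625 0.21302889030323285
side px [[224.0, 206.2], [240.8, 205.3], [218.7, 216.2], [239.3, 215.2], [231.8, 195.2], [229.0, 215.7]]
top px [[344.5, 150.2], [347.9, 168.4], [265.4, 155.5], [268.7, 175.3], [352.6, 156.2], [267.1, 165.4]]
handle yaw 73.87455 tip [0.5134087  0.38547492] len 0.11131792902812448 axis [0.48563457 0.28940932]
clear cap [[ 0.61600567 -0.29604374  0.14      ]] [[ 0.64431143 -0.33747053  0.        ]]
beaker [[ 0.47716925 -0.30496519  0.085     ]] [[ 0.48407237 -0.32961295  0.        ]]
pipe ends [[0.59152764 0.26061819]
 [0.38870785 0.32125273]] -16.644441154031536 0.21168942691570572 [0.49011775 0.29093546]
```

```bash
cat >> h.py <<'E'
from scipy.spatial.transform import Rotation as Ro
def down(yawx,): # tool pointing down, tool x at world yaw
    c,s=np.cos(np.radians(yawx)),np.sin(np.radians(yawx))
    return np.array([[c,s,0],[s,-c,0],[0,0,-1.]])
def plan(wps,jaw,nd=1):
    """wps: list of (pos,R or None,rows); prints rows"""
    s=read_state(); p=np.array(s["ee_pos"]); R=Ro.from_quat(s["eef_rot"])
    for pos,Rt,n in wps:
        Rt=R if Rt is None else Ro.from_matrix(Rt); rv=(R.inv()*Rt).as_rotvec()
        D=np.asarray(pos)-p; out=[]
        st=Ro.from_rotvec(rv/n)
        for i in range(n):
            sh=R.inv().apply(D/n); out.append([*np.degrees(rv/n).round(nd),*sh.round(4),jaw]); R=R*st
        print("rows",n,"mm/row",(np.linalg.norm(D)/n*1e3).round(1),"deg/row",np.degrees(np.linalg.norm(rv)/n).round(2))
        for o in out: print(str([float(q) for q in o])+",")
        p=np.asarray(pos,float); R=Rt
def st():
    s=read_state(); R=Ro.from_quat(s["eef_rot"]).as_matrix()
    print("t",round(s["time"],2),"pos",s["ee_pos"].round(4),"xyaw",np.degrees(np.arctan2(R[1,0],R[0,0])).round(1),"z",R[:,2].round(3),"q",s["joint_positions"].round(2),"F",s["ft_force"].round(1),"w",round(s["width"],4))
    return s
E
python3 - <<'E'
from h import *
st(); plan([([.37,-.36,.23],down(88),9),([.468,-.140,.15],down(154.7),9)],-1)
E
```

```text
t 0.15 pos [ 0.231  -0.5804  0.239 ] xyaw 21.7 z [-0.     0.001 -1.   ] q [ 1.17  0.33 -0.06  1.46  0.02  1.35 -0.09] F [ 0.2  0.9 -0.3] w 0.087
rows 9 mm/row 29.0 deg/row 7.37
[-0.0, -0.0, -7.4, 0.0234, -0.017, 0.001, -1.0],
[-0.0, -0.0, -7.4, 0.0254, -0.0139, 0.001, -1.0],
[-0.0, -0.0, -7.4, 0.027, -0.0105, 0.001, -1.0],
[-0.0, -0.0, -7.4, 0.0281, -0.007, 0.001, -1.0],
[-0.0, -0.0, -7.4, 0.0288, -0.0033, 0.001, -1.0],
[-0.0, -0.0, -7.4, 0.029, 0.0004, 0.001, -1.0],
[-0.0, -0.0, -7.4, 0.0287, 0.0041, 0.001, -1.0],
[-0.0, -0.0, -7.4, 0.0279, 0.0077, 0.001, -1.0],
[-0.0, -0.0, -7.4, 0.0267, 0.0112, 0.001, -1.0],
rows 9 mm/row 28.2 deg/row 7.41
[0.0, 0.0, -7.4, 0.0248, 0.01, 0.0089, -1.0],
[0.0, 0.0, -7.4, 0.0233, 0.0131, 0.0089, -1.0],
[0.0, 0.0, -7.4, 0.0214, 0.016, 0.0089, -1.0],
[0.0, 0.0, -7.4, 0.0192, 0.0187, 0.0089, -1.0],
[0.0, 0.0, -7.4, 0.0166, 0.021, 0.0089, -1.0],
[0.0, 0.0, -7.4, 0.0138, 0.023, 0.0089, -1.0],
[0.0, 0.0, -7.4, 0.0107, 0.0245, 0.0089, -1.0],
[0.0, 0.0, -7.4, 0.0074, 0.0257, 0.0089, -1.0],
[0.0, 0.0, -7.4, 0.004, 0.0265, 0.0089, -1.0],
```

The candidates are: cream cartridge A at (284,232), cream cartridge B at (347,222) and a purple look-alike at (338,273), seen in the top image. The crop shows orange heads on A and B only, so I take B first.

Emit:
send_rows(steps=[[0, 0, -7.4, 0.0235, -0.017, 0.001, -1], [0, 0, -7.4, 0.0255, -0.014, 0.001, -1], [0, 0, -7.4, 0.027, -0.0105, 0.001, -1], [0, 0, -7.4, 0.028, -0.007, 0.001, -1], [0, 0, -7.4, 0.029, -0.0035, 0.001, -1], [0, 0, -7.4, 0.029, 0.0005, 0.001, -1], [0, 0, -7.4, 0.0285, 0.004, 0.001, -1], [0, 0, -7.4, 0.028, 0.0075, 0.001, -1], [0, 0, -7.4, 0.0265, 0.011, 0.001, -1], [0, 0, -7.4, 0.025, 0.01, 0.009, -1]], force=30)

```text
time: 1.15
ee_pos: [0.3769, -0.3253, 0.2181]
eef_rot: [0.655, 0.756, -0.001, -0.002]
ft_force: [-0.1, 0.6, -0.2]
width: 0.0867
```

```bash
python3 - <<'E'
from h import *
st(); plan([([.468,-.140,.14],down(154.7),9)],-1)
E
```

```text
t 1.15 pos [ 0.3769 -0.3253  0.2181] xyaw 98.1 z [-0.004  0.002 -1.   ] q [ 0.99  0.09 -0.39  1.8   0.04  1.26  0.73] F [-0.1  0.6 -0.2] w 0.0867
rows 9 mm/row 24.5 deg/row 6.28
[-0.0, -0.0, -6.3, 0.0189, 0.013, 0.0087, -1.0],
[-0.0, -0.0, -6.3, 0.0174, 0.015, 0.0087, -1.0],
[-0.0, -0.0, -6.3, 0.0157, 0.0168, 0.0087, -1.0],
[-0.0, -0.0, -6.3, 0.0137, 0.0184, 0.0087, -1.0],
[-0.0, -0.0, -6.3, 0.0116, 0.0198, 0.0087, -1.0],
[-0.0, -0.0, -6.3, 0.0094, 0.0209, 0.0087, -1.0],
[-0.0, -0.0, -6.3, 0.0071, 0.0218, 0.0087, -1.0],
[-0.0, -0.0, -6.3, 0.0046, 0.0225, 0.0087, -1.0],
[-0.0, -0.0, -6.3, 0.0022, 0.0228, 0.0087, -1.0],
```

Emit:
send_rows(steps=[[0, 0, -6.3, 0.019, 0.013, 0.0087, -1], [0, 0, -6.3, 0.0175, 0.015, 0.0087, -1], [0, 0, -6.3, 0.0157, 0.0168, 0.0087, -1], [0, 0, -6.3, 0.0137, 0.0185, 0.0087, -1], [0, 0, -6.3, 0.0116, 0.02, 0.0087, -1], [0, 0, -6.3, 0.0095, 0.021, 0.0087, -1], [0, 0, -6.3, 0.007, 0.022, 0.0087, -1], [0, 0, -6.3, 0.0046, 0.0225, 0.0087, -1], [0, 0, -6.3, 0.002, 0.023, 0.0087, -1], [0, 0, 0, 0, 0, 0, -1]])

```text
time: 2.15
ee_pos: [0.4668, -0.1248, 0.135]
eef_rot: [0.192, 0.981, 0.001, -0.003]
ft_force: [-0.1, 0.2, 0.6]
width: 0.0869
```

```bash
python3 - <<'E'
from h import *
st(); P=camera_params("wrist"); p,d=camera("wrist"); cv2.imwrite("pics/w1.png",p)
hsv=cv2.cvtColor(p,cv2.COLOR_BGR2HSV); Hh,S,V=[hsv[...,i].astype(int) for i in range(3)]
org=((S>150)&(Hh<20)&(V>80)); W=pts(P,d,org); W=W[(W[:,2]>.034)&(W[:,2]<.046)]; print(len(W))
if len(W)>20: print("head top",cv2.minAreaRect((W[:,:2]*1000).astype(np.float32)),np.median(W[:,2]))
v,u=np.nonzero(org); print(u.min(),u.max(),v.min(),v.max())
np.save("pics/w1.npy",d)
E
```

```text
t 2.15 pos [ 0.4668 -0.1248  0.135 ] xyaw 157.8 z [-0.006  0.003 -1.   ] q [ 0.77  0.17 -0.64  1.92  0.11  1.09  1.26] F [-0.1  0.2  0.6] w 0.0869
2283
head top ((424.4562683105469, -64.1560287475586), (155.65090942382812, 43.16263961791992), 86.92912292480469) 0.04079596719802231
238 428 82 186
```

View pics/w1.png

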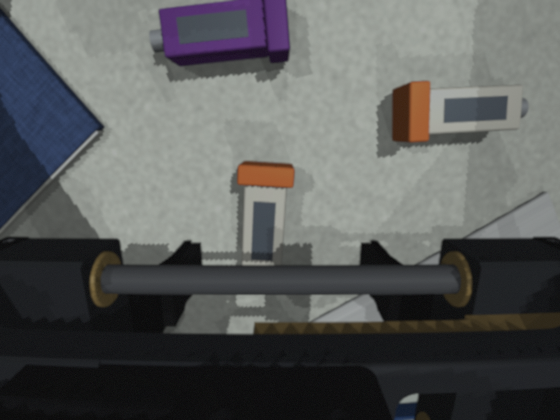

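```bash
cat >> h.py <<'E'
def cart(P,p,d,box):
    """head direction & centre from head-top pixels (z~.040 plane) and body edges"""
    hsv=cv2.cvtColor(p,cv2.COLOR_BGR2HSV); Hh,S,V=[hsv[...,i].astype(int) for i in range(3)]
    x0,y0,x1,y1=box; m=np.zeros(d.shape,bool); m[y0:y1,x0:x1]=1
    org=m&(S>150)&(Hh<20)&(V>80); W=pts(P,d,m); o=pts(P,d,org)
    o=o[(o[:,2]>.034)&(o[:,2]<.048)]
    r=cv2.minAreaRect((o[:,:2]*1000).astype(np.float32)); 
    b=pts(P,d,m&~org); b=b[(b[:,2]>.028)&(b[:,2]<.042)]
    rb=cv2.minAreaRect((b[:,:2]*1000).astype(np.float32))
    print("head rect",np.round(r[0],1),np.round(r[1],1),round(r[2],1),"body rect",np.round(rb[0],1),np.round(rb[1],1),round(rb[2],1))
    h=np.array(r[0])/1e3; c=np.array(rb[0])/1e3
    mu=b[:,:2].mean(0); w,v=np.linalg.eigh(np.cov((b[:,:2]-mu).T)); a=v[:,1]; a*=np.sign((h-mu)@a)
    print("head-body yaw",np.degrees(np.arctan2(*(h-c)[::-1])).round(1),"pca body yaw",np.degrees(np.arctan2(a[1],a[0])).round(1),"centre from head",(h-.044*a).round(4), "from body", (c+.002*a).round(4))
E
python3 - <<'E'
from h import *
P=camera_params("wrist"); p=cv2.imread("pics/w1.png"); d=np.load("pics/w1.npy")
cart(P,p,d,(225,150,310,258)); cart(P,p,d,(380,75,540,150))
E
```

```text
head rect [ 428.4 -122.6] [42.  15.7] 63.8 body rect [ 456.8 -136.1] [44.  78.3] 64.1
head-body yaw 154.5 pca body yaw 152.1 centre from head [ 0.4673 -0.1432] from body [ 0.455  -0.1351]
head rect [428.2   0.6] [15.1 42.1] 71.5 body rect [440.   37.3] [93.  43.9] 71.2
head-body yaw -107.8 pca body yaw -109.0 centre from head [0.4425 0.0422] from body [0.4393 0.0354]
```

```bash
python3 - <<'E'
from h import *
st(); plan([([.468,-.1415,.10],down(154.2),3),([.468,-.1415,.032],down(154.2),4)],-1)
E
```

```text
t 2.2 pos [ 0.4664 -0.1265  0.1354] xyaw 157.5 z [-0.006  0.003 -1.   ] q [ 0.77  0.17 -0.64  1.92  0.11  1.09  1.26] F [-0.3 -0.3  0.5] w 0.0867
rows 3 mm/row 12.8 deg/row 1.12
[-0.0, -0.1, 1.1, -0.0025, -0.0044, 0.0118, -1.0],
[-0.0, -0.1, 1.1, -0.0025, -0.0044, 0.0118, -1.0],
[-0.0, -0.1, 1.1, -0.0026, -0.0043, 0.0118, -1.0],
rows 4 mm/row 17.0 deg/row 0.0
[0.0, 0.0, 0.0, 0.0, 0.0, 0.017, -1.0],
[0.0, 0.0, 0.0, 0.0, 0.0, 0.017, -1.0],
[0.0, 0.0, 0.0, 0.0, 0.0, 0.017, -1.0],
[0.0, 0.0, 0.0, 0.0, 0.0, 0.017, -1.0],
```

Emit:
send_rows(steps=[[0, -0.1, 1.1, -0.0025, -0.0045, 0.012, -1], [0, -0.1, 1.1, -0.0025, -0.0045, 0.012, -1], [0, -0.1, 1.1, -0.0025, -0.0045, 0.012, -1], [0, 0, 0, 0, 0, 0.018, -1], [0, 0, 0, 0, 0, 0.018, -1], [0, 0, 0, 0, 0, 0.018, -1], [0, 0, 0, 0, 0, 0.008, -1], [0, 0, 0, 0, 0, 0.002, -1], [0, 0, 0, 0, 0, 0, -1], [0, 0, 0, 0, 0, 0, -1]])

```text
time: 3.2
ee_pos: [0.4642, -0.1522, 0.0266]
eef_rot: [0.237, 0.972, -0.001, -0.002]
ft_force: [0.2, -0.6, -0.5]
width: 0.0869
```

```bash
python3 - <<'E'
from h import *
st(); plan([([.468,-.1415,.032],down(154.2),1)],-1)
E
```

```text
t 3.2 pos [ 0.4642 -0.1522  0.0266] xyaw 152.6 z [-0.004 -0.002 -1.   ] q [ 0.74  0.34 -0.57  2.    0.24  0.87  1.12] F [ 0.2 -0.6 -0.5] w 0.0869
rows 1 mm/row 12.6 deg/row 1.63
[-0.2, -0.1, -1.6, 0.0016, 0.0112, -0.0054, -1.0],
```

Emit:
send_rows(steps=[[0, 0, -0.8, 0.001, 0.007, -0.003, -1], [0, 0, -0.8, 0.0005, 0.004, -0.002, -1], [0, 0, 0, 0, 0, 0, -1], [0, 0, 0, 0, 0, 0, 1], [0, 0, 0, 0, 0, 0, 1], [0, 0, 0, 0, 0, 0, 1], [0, 0, 0, 0, 0, 0, 1], [0, 0, 0, 0, 0, 0, 1], [0, 0, 0, 0, 0, 0, 1], [0, 0, 0, 0, 0, 0, 1]])

```text
time: 4.2
ee_pos: [0.4697, -0.1412, 0.0342]
eef_rot: [0.222, 0.975, -0.002, 0.0]
ft_force: [-0.3, -0.1, -0.5]
width: 0.0392
```

```bash
python3 - <<'E'
from h import *
T=np.load("track.npz"); R,O=T["R"],T["O"]
Rt=np.c_[R[:,0],-R[:,1],-R[:,2]]
def tp(x,h): return O+R@np.array([x,0,h])
s=st(); 
print("place hover",tp(.060,.032+.06),"place",tp(.058,.034))
plan([(s["ee_pos"]+[0,0,.06],None,3),(tp(.060,.034+.06),Rt,12)],1)
E
```

```text
t 4.2 pos [ 0.4697 -0.1412  0.0342] xyaw 154.3 z [-0.    -0.004 -1.   ] q [ 0.72  0.33 -0.59  1.99  0.24  0.89  1.13] F [-0.3 -0.1 -0.5] w 0.0392
place hover [ 0.64608285 -0.12338785  0.13445038] place [ 0.6424776  -0.10192491  0.08065127]
rows 3 mm/row 20.0 deg/row 0.0
[0.0, 0.0, 0.0, -0.0, -0.0001, -0.02, 1.0],
[0.0, 0.0, 0.0, -0.0, -0.0001, -0.02, 1.0],
[0.0, 0.0, 0.0, -0.0, -0.0001, -0.02, 1.0],
rows 12 mm/row 15.2 deg/row 4.96
[-1.0, 1.9, 4.5, -0.0126, 0.0076, -0.0035, 1.0],
[-1.0, 1.9, 4.5, -0.0119, 0.0087, -0.0038, 1.0],
[-1.0, 1.9, 4.5, -0.011, 0.0096, -0.004, 1.0],
[-1.0, 1.9, 4.5, -0.0101, 0.0105, -0.0042, 1.0],
[-1.0, 1.9, 4.5, -0.0091, 0.0114, -0.0043, 1.0],
[-1.0, 1.9, 4.5, -0.0081, 0.0121, -0.0044, 1.0],
[-1.0, 1.9, 4.5, -0.0069, 0.0128, -0.0044, 1.0],
[-1.0, 1.9, 4.5, -0.0058, 0.0133, -0.0044, 1.0],
[-1.0, 1.9, 4.5, -0.0046, 0.0138, -0.0043, 1.0],
[-1.0, 1.9, 4.5, -0.0033, 0.0142, -0.0042, 1.0],
[-1.0, 1.9, 4.5, -0.0021, 0.0145, -0.0041, 1.0],
[-1.0, 1.9, 4.5, -0.0008, 0.0147, -0.0039, 1.0],
```

Emit:
send_rows(steps=[[0, 0, 0, 0, 0, 0, 1], [0, 0, 0, 0, 0, 0, 1], [0, 0, 0, 0, 0, -0.006, 1], [0, 0, 0, 0, 0, -0.012, 1], [0, 0, 0, 0, 0, -0.02, 1], [0, 0, 0, 0, 0, -0.02, 1], [-0.5, 1, 2.5, -0.01, 0.006, -0.006, 1], [-1, 1.9, 4.5, -0.0125, 0.0075, -0.0035, 1], [-1, 1.9, 4.5, -0.012, 0.009, -0.004, 1], [-1, 1.9, 4.5, -0.011, 0.0095, -0.004, 1]])

```text
time: 5.2
ee_pos: [0.5254, -0.1367, 0.1171]
eef_rot: [0.358, 0.931, 0.041, -0.051]
ft_force: [-0.8, 0.5, -1.3]
width: 0.034
```

```bash
cat >> h.py <<'E'
T_=np.load("track.npz"); TR,TO=T_["R"],T_["O"]
RtP=np.c_[TR[:,0],-TR[:,1],-TR[:,2]]
def tp(x,h,y=0): return TO+TR@np.array([x,y,h])
def rel():
    s=read_state(); q=(s["ee_pos"]-TO)@TR; print("in track",q.round(4), "rot err deg (tool)",np.degrees((Ro.from_quat(s["eef_rot"]).inv()*Ro.from_matrix(RtP)).as_rotvec()).round(1))
E
python3 - <<'E'
from h import *
st(); rel(); plan([(tp(.060,.034+.04),RtP,10)],1)
p,d=camera("side"); crop(p,180,130,360,290,4,"pics/s2.png")
E
```

```text
t 5.2 pos [ 0.5254 -0.1367  0.1171] xyaw 138.1 z [-0.065  0.114 -0.991] q [ 0.7   0.38 -0.57  1.72  0.11  1.18  0.95] F [-0.8  0.5 -1.3] w 0.034
in track [0.0592 0.1212 0.0733] rot err deg (tool) [-8.1 15.4 37.6]
rows 10 mm/row 12.1 deg/row 4.14
[-0.8, 1.5, 3.8, -0.0074, 0.0095, -0.0006, 1.0],
[-0.8, 1.5, 3.8, -0.0068, 0.01, -0.0007, 1.0],
[-0.8, 1.5, 3.8, -0.0061, 0.0105, -0.0007, 1.0],
[-0.8, 1.5, 3.8, -0.0054, 0.0108, -0.0007, 1.0],
[-0.8, 1.5, 3.8, -0.0046, 0.0112, -0.0007, 1.0],
[-0.8, 1.5, 3.8, -0.0039, 0.0115, -0.0007, 1.0],
[-0.8, 1.5, 3.8, -0.0031, 0.0117, -0.0006, 1.0],
[-0.8, 1.5, 3.8, -0.0023, 0.0119, -0.0005, 1.0],
[-0.8, 1.5, 3.8, -0.0015, 0.012, -0.0004, 1.0],
[-0.8, 1.5, 3.8, -0.0007, 0.0121, -0.0002, 1.0],
```

View pics/s2.png

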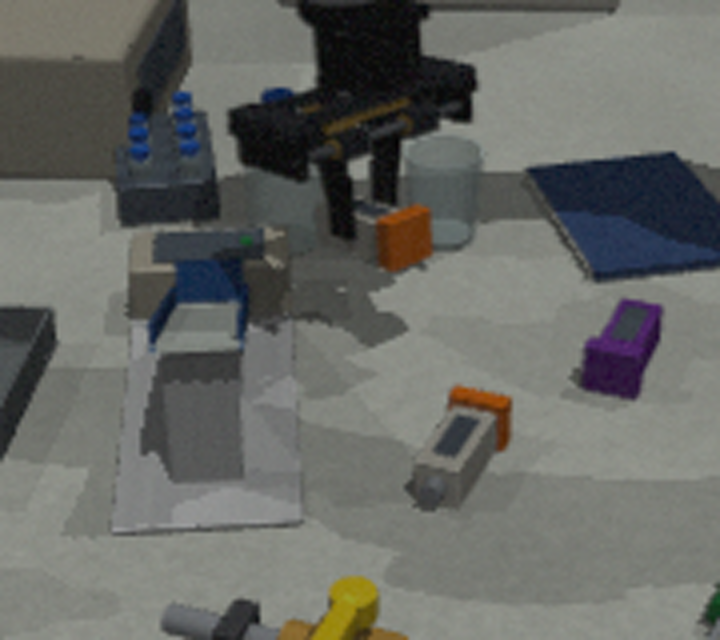

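Emit:
send_rows(steps=[[-0.8, 1.5, 3.8, -0.007, 0.0095, -0.001, 1], [-0.8, 1.5, 3.8, -0.0065, 0.01, -0.001, 1], [-0.8, 1.5, 3.8, -0.0055, 0.0105, -0.001, 1], [-0.8, 1.5, 3.8, -0.005, 0.011, -0.001, 1], [-0.8, 1.5, 3.8, -0.004, 0.011, -0.001, 1], [-0.8, 1.5, 3.8, -0.0035, 0.0115, -0.001, 1], [-0.8, 1.5, 3.8, -0.0025, 0.0115, -0.0005, 1], [-0.8, 1.5, 3.8, -0.002, 0.012, -0.0005, 1], [-0.8, 1.5, 3.8, -0.001, 0.01, 0, 1], [-0.4, 0.8, 2, 0, 0.005, 0, 1]])

```text
time: 6.25
ee_pos: [0.6401, -0.1167, 0.1297]
eef_rot: [0.631, 0.749, 0.134, -0.152]
ft_force: [-0.0, 0.0, -1.7]
width: 0.0338
```

```bash
python3 - <<'E'
from h import *
st(); rel(); plan([(tp(.060,.055),RtP,4)],1)
E
```

```text
t 6.25 pos [ 0.6401 -0.1167  0.1297] xyaw 99.9 z [-0.06   0.392 -0.918] q [ 0.61  0.65 -0.47  1.35 -0.11  1.34  0.41] F [-0.   0.  -1.7] w 0.0338
in track [0.065  0.0048 0.0846] rot err deg (tool) [0.4 0.6 0.3]
rows 4 mm/row 7.6 deg/row 0.19
[0.1, 0.2, 0.1, -0.0012, 0.0012, 0.0074, 1.0],
[0.1, 0.2, 0.1, -0.0012, 0.0012, 0.0074, 1.0],
[0.1, 0.2, 0.1, -0.0012, 0.0012, 0.0074, 1.0],
[0.1, 0.2, 0.1, -0.0012, 0.0012, 0.0074, 1.0],
```

Emit:
send_rows(steps=[[0.1, 0.2, 0.1, -0.0012, 0.0015, 0.01, 1], [0.1, 0.2, 0.1, -0.0012, 0.0015, 0.01, 1], [0, 0.2, 0, -0.0012, 0.001, 0.01, 1], [0, 0, 0, -0.001, 0.001, 0.006, 1], [0, 0, 0, 0, 0, 0.003, 1], [0, 0, 0, 0, 0, 0.001, 1], [0, 0, 0, 0, 0, 0, 1], [0, 0, 0, 0, 0, 0, 1], [0, 0, 0, 0, 0, 0, 1], [0, 0, 0, 0, 0, 0, 1]])

```text
time: 7.25
ee_pos: [0.6421, -0.1029, 0.0888]
eef_rot: [0.629, 0.749, 0.135, -0.157]
ft_force: [-0.9, 1.2, -1.7]
width: 0.0337
```

```bash
python3 - <<'E'
from h import *
st(); rel()
p,d=camera("side"); crop(p,180,130,300,240,6,"pics/s3.png")
p,d=camera("top"); crop(p,245,125,395,205,5.2,"pics/t3.png")
E
```

```text
t 7.25 pos [ 0.6421 -0.1029  0.0888] xyaw 100.0 z [-0.066  0.4   -0.914] q [ 0.59  0.69 -0.47  1.38 -0.1   1.28  0.41] F [-0.9  1.2 -1.7] w 0.0337
in track [0.0605 0.0005 0.0418] rot err deg (tool) [0.1 0.1 0.4]
```

View pics/s3.png

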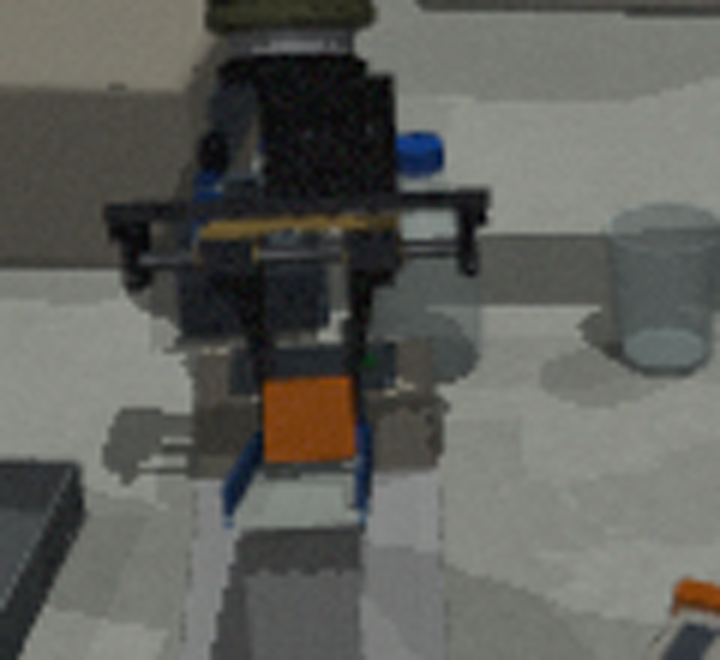

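Emit:
send_rows(steps=[[0, 0, 0, -0.0005, 0, 0.003, 1], [0, 0, 0, 0, 0, 0.002, 1], [0, 0, 0, 0, 0, 0.001, 1], [0, 0, 0, 0, 0, 0, 1], [0, 0, 0, 0, 0, 0, -1], [0, 0, 0, 0, 0, 0, -1], [0, 0, 0, 0, 0, 0, -1], [0, 0, 0, 0, 0, -0.005, -1], [0, 0, 0, 0, 0, -0.015, -1], [0, 0, 0, 0, 0, -0.03, -1]])

```text
time: 8.35
ee_pos: [0.6438, -0.1193, 0.1283]
eef_rot: [0.628, 0.749, 0.135, -0.16]
ft_force: [0.9, -0.4, -0.5]
width: 0.0739
```

```bash
python3 - <<'E'
from h import *
st(); rel()
p,d=camera("side"); crop(p,180,130,300,240,6,"pics/s4.png")
p,d=camera("top"); cv2.imwrite("pics/t4.png",p); np.save("pics/t4.npy",d); crop(p,245,125,395,205,5.2,"pics/t4c.png")
E
```

```text
t 8.35 pos [ 0.6438 -0.1193  0.1283] xyaw 100.1 z [-0.071  0.403 -0.912] q [ 0.61  0.67 -0.47  1.32 -0.11  1.37  0.41] F [ 0.9 -0.4 -0.5] w 0.0739
in track [0.0615 0.0016 0.0846] rot err deg (tool) [-0.2 -0.2  0.5]
```

View pics/s4.png

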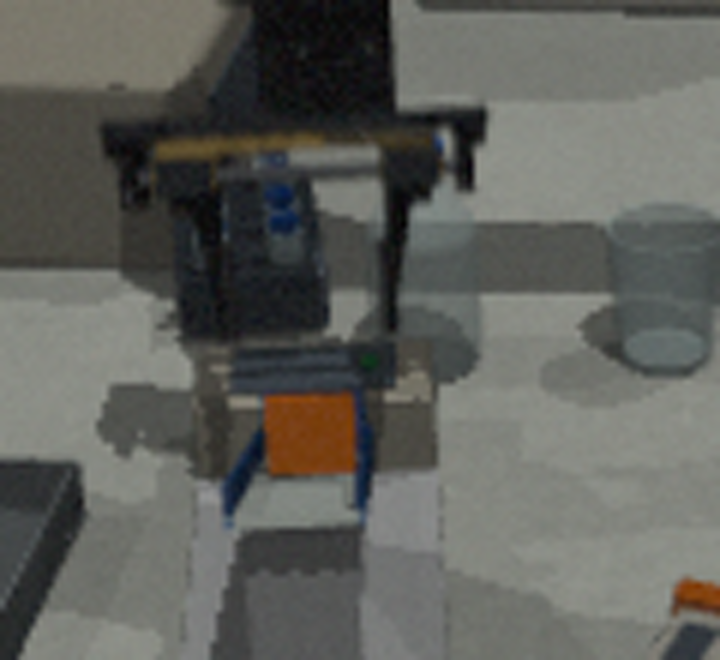

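View pics/t4c.png

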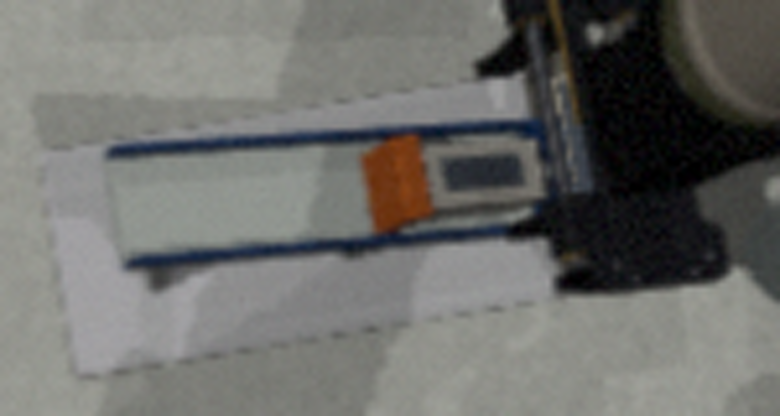

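```bash
cat >> h.py <<'E'
def headtrack(p,d,P,box=(255,135,350,185)):
    hsv=cv2.cvtColor(p,cv2.COLOR_BGR2HSV); Hh,S,V=[hsv[...,i].astype(int) for i in range(3)]
    x0,y0,x1,y1=box; m=np.zeros(d.shape,bool); m[y0:y1,x0:x1]=1
    o=m&(S>150)&(Hh<20)&(V>80)
    n,lab,stt,_=cv2.connectedComponentsWithStats(o.astype(np.uint8))
    for i in range(1,n):
        if stt[i,4]>30:
            q=(pts(P,d,lab==i)-TO)@TR; k=q[:,2]>np.percentile(q[:,2],80)-.006
            print("head comp",stt[i].tolist(),"top x range",np.percentile(q[k][:,0],[3,50,97]).round(4),"y",np.percentile(q[k][:,1],[3,50,97]).round(4),"z",np.percentile(q[:,2],[20,50,90]).round(4))
E
python3 - <<'E'
from h import *
headtrack(cv2.imread("pics/t4.png"),np.load("pics/t4.npy"),camera_params("top"))
st(); yaw=-108.6
plan([([.62,-.08,.20],down(90),4),([.500,.03,.16],down(161.4-90-90),1)],-1)
E
```

```text
head comp [315, 151, 13, 18, 170] top x range [0.0908 0.0996 0.1071] y [-0.0182  0.0028  0.0219] z [0.0194 0.0346 0.0406]
t 8.45 pos [ 0.6468 -0.1227  0.1333] xyaw 100.0 z [-0.061  0.4   -0.915] q [ 0.61  0.67 -0.47  1.32 -0.11  1.37  0.41] F [ 0.3 -0.   0.8] w 0.0816
rows 4 mm/row 20.9 deg/row 6.45
[-0.4, -6.0, 2.4, 0.0174, -0.0046, -0.0106, -1.0],
[-0.4, -6.0, 2.4, 0.016, -0.0053, -0.0124, -1.0],
[-0.4, -6.0, 2.4, 0.0144, -0.0058, -0.014, -1.0],
[-0.4, -6.0, 2.4, 0.0126, -0.0063, -0.0154, -1.0],
rows 1 mm/row 167.6 deg/row 108.6
[0.0, 0.0, 108.6, 0.11, -0.12, 0.04, -1.0],
```

```bash
python3 - <<'E'
from h import *
plan([([.61,-.06,.19],down(125),5),([.442,.042,.14],down(245),15)],-1)
E
```

```text
rows 5 mm/row 18.4 deg/row 6.89
[1.1, -4.7, -4.9, 0.0171, -0.005, -0.0049, -1.0],
[1.1, -4.7, -4.9, 0.017, -0.0037, -0.0062, -1.0],
[1.1, -4.7, -4.9, 0.0167, -0.0023, -0.0075, -1.0],
[1.1, -4.7, -4.9, 0.0162, -0.0011, -0.0088, -1.0],
[1.1, -4.7, -4.9, 0.0154, 0.0001, -0.0101, -1.0],
rows 15 mm/row 13.5 deg/row 8.0
[0.0, 0.0, -8.0, 0.012, -0.0053, 0.0033, -1.0],
[0.0, 0.0, -8.0, 0.0126, -0.0036, 0.0033, -1.0],
[0.0, 0.0, -8.0, 0.013, -0.0018, 0.0033, -1.0],
[0.0, 0.0, -8.0, 0.0131, 0.0001, 0.0033, -1.0],
[0.0, 0.0, -8.0, 0.013, 0.0019, 0.0033, -1.0],
[0.0, 0.0, -8.0, 0.0126, 0.0037, 0.0033, -1.0],
[0.0, 0.0, -8.0, 0.0119, 0.0054, 0.0033, -1.0],
[0.0, 0.0, -8.0, 0.0111, 0.007, 0.0033, -1.0],
[0.0, 0.0, -8.0, 0.01, 0.0085, 0.0033, -1.0],
[0.0, 0.0, -8.0, 0.0087, 0.0098, 0.0033, -1.0],
[0.0, 0.0, -8.0, 0.0073, 0.0109, 0.0033, -1.0],
[0.0, 0.0, -8.0, 0.0057, 0.0118, 0.0033, -1.0],
[0.0, 0.0, -8.0, 0.004, 0.0125, 0.0033, -1.0],
[0.0, 0.0, -8.0, 0.0022, 0.0129, 0.0033, -1.0],
[0.0, 0.0, -8.0, 0.0004, 0.0131, 0.0033, -1.0],
```

Emit:
send_rows(steps=[[1.1, -4.7, -4.9, 0.014, -0.005, -0.008, -1], [1.1, -4.7, -4.9, 0.017, -0.0035, -0.008, -1], [1.1, -4.7, -4.9, 0.0165, -0.0025, -0.0085, -1], [1.1, -4.7, -4.9, 0.016, -0.001, -0.009, -1], [1.1, -4.7, -4.9, 0.0155, 0, -0.01, -1], [0, 0, -8, 0.012, -0.0055, 0.003, -1], [0, 0, -8, 0.0125, -0.0035, 0.003, -1], [0, 0, -8, 0.013, -0.002, 0.003, -1], [0, 0, -8, 0.013, 0, 0.003, -1], [0, 0, -8, 0.013, 0.002, 0.003, -1]])

```text
time: 9.45
ee_pos: [0.5552, -0.0324, 0.1891]
eef_rot: [0.114, 0.993, -0.009, 0.013]
ft_force: [0.7, -0.6, 0.6]
width: 0.0869
```

```bash
python3 - <<'E'
from h import *
st(); plan([([.442,.042,.13],down(247),10)],-1)
E
```

```text
t 9.45 pos [ 0.5552 -0.0324  0.1891] xyaw 166.9 z [ 0.023 -0.022 -1.   ] q [ 0.53  0.26 -0.66  1.71  0.2   1.21  1.17] F [ 0.7 -0.6  0.6] w 0.0869
rows 10 mm/row 14.8 deg/row 8.02
[-0.2, 0.1, -8.0, 0.0129, 0.0048, 0.0055, -1.0],
[-0.2, 0.1, -8.0, 0.0121, 0.0065, 0.0055, -1.0],
[-0.2, 0.1, -8.0, 0.011, 0.0081, 0.0056, -1.0],
[-0.2, 0.1, -8.0, 0.0098, 0.0095, 0.0056, -1.0],
[-0.2, 0.1, -8.0, 0.0084, 0.0108, 0.0056, -1.0],
[-0.2, 0.1, -8.0, 0.0068, 0.0118, 0.0057, -1.0],
[-0.2, 0.1, -8.0, 0.0051, 0.0126, 0.0057, -1.0],
[-0.2, 0.1, -8.0, 0.0032, 0.0132, 0.0058, -1.0],
[-0.2, 0.1, -8.0, 0.0014, 0.0135, 0.0058, -1.0],
[-0.2, 0.1, -8.0, -0.0005, 0.0136, 0.0059, -1.0],
```

Emit:
send_rows(steps=[[-0.2, 0, -8, 0.013, 0.005, 0.0055, -1], [-0.2, 0, -8, 0.012, 0.0065, 0.0055, -1], [-0.2, 0, -8, 0.011, 0.008, 0.0055, -1], [-0.2, 0, -8, 0.01, 0.0095, 0.0055, -1], [-0.2, 0, -8, 0.0085, 0.0105, 0.0055, -1], [-0.2, 0, -8, 0.007, 0.012, 0.0055, -1], [-0.2, 0, -8, 0.005, 0.0125, 0.0055, -1], [0, 0, -8, 0.003, 0.0125, 0.0055, -1], [0, 0, -6, 0.001, 0.009, 0.0055, -1], [0, 0, -2, 0, 0.004, 0.003, -1]])

```text
time: 10.45
ee_pos: [0.4507, 0.0331, 0.1393]
eef_rot: [-0.515, 0.857, -0.008, 0.01]
ft_force: [0.3, 0.7, 0.6]
width: 0.0867
```

```bash
python3 - <<'E'
from h import *
st(); P=camera_params("wrist"); p,d=camera("wrist"); cv2.imwrite("pics/w5.png",p); np.save("pics/w5.npy",d)
E
```

```text
t 10.45 pos [0.4507 0.0331 0.1393] xyaw -118.0 z [ 0.025 -0.004 -1.   ] q [ 0.67  0.08 -0.87  2.    0.08  1.06  2.42] F [0.3 0.7 0.6] w 0.0867
```

View pics/w5.png

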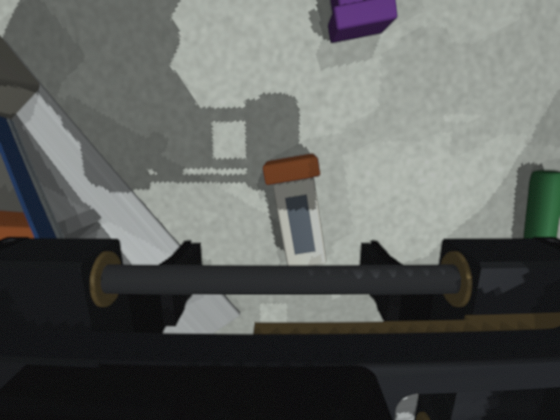

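```bash
python3 - <<'E'
from h import *
P=camera_params("wrist"); p=cv2.imread("pics/w5.png"); d=np.load("pics/w5.npy")
cart(P,p,d,(255,140,335,262)); st()
plan([([.442,.042,.12],down(-113),3),([.442,.042,.033],down(-113),5)],-1)
E
```

```text
head rect [427.5   2.9] [15.1 41.3] 72.0 body rect [439.   38.1] [89.9 43.9] 71.5
head-body yaw -108.0 pca body yaw -107.6 centre from head [0.4408 0.0448] from body [0.4384 0.0362]
t 10.5 pos [0.4504 0.0333 0.1391] xyaw -117.9 z [ 0.025 -0.004 -1.   ] q [ 0.67  0.08 -0.87  2.01  0.08  1.06  2.42] F [-0.6  2.1 -2.3] w 0.0873
rows 3 mm/row 7.5 deg/row 1.71
[-0.5, 0.1, -1.6, -0.0012, 0.004, 0.0063, -1.0],
[-0.5, 0.1, -1.6, -0.0013, 0.0039, 0.0063, -1.0],
[-0.5, 0.1, -1.6, -0.0015, 0.0038, 0.0063, -1.0],
rows 5 mm/row 17.4 deg/row 0.0
[0.0, 0.0, 0.0, 0.0, 0.0, 0.0174, -1.0],
[0.0, 0.0, 0.0, 0.0, 0.0, 0.0174, -1.0],
[0.0, 0.0, 0.0, 0.0, 0.0, 0.0174, -1.0],
[0.0, 0.0, 0.0, 0.0, 0.0, 0.0174, -1.0],
[0.0, 0.0, 0.0, 0.0, 0.0, 0.0174, -1.0],
```

Emit:
send_rows(steps=[[-0.5, 0, -1.6, -0.0015, 0.0035, 0.006, -1], [-0.5, 0, -1.6, -0.0015, 0.0035, 0.008, -1], [-0.4, 0, -1.6, -0.002, 0.002, 0.012, -1], [0, 0, -1, 0, 0, 0.018, -1], [0, 0, 0, 0, 0, 0.02, -1], [0, 0, 0, 0, 0, 0.018, -1], [0, 0, 0, 0, 0, 0.01, -1], [0, 0, 0, 0, 0, 0.003, -1], [0, 0, 0, 0, 0, 0, -1], [0, 0, 0, 0, 0, 0, -1]])

```text
time: 11.5
ee_pos: [0.4458, 0.0439, 0.0379]
eef_rot: [-0.562, 0.827, 0.004, 0.003]
ft_force: [-1.4, 0.7, 0.6]
width: 0.0869
```

```bash
python3 - <<'E'
from h import *
st()
plan([([.4415,.0435,.033],down(-111),2)],-1)
E
```

```text
t 11.5 pos [0.4458 0.0439 0.0379] xyaw -111.6 z [-0.     0.009 -1.   ] q [ 0.58  0.29 -0.84  2.08  0.26  0.88  2.36] F [-1.4  0.7  0.6] w 0.0869
rows 2 mm/row 3.3 deg/row 0.42
[0.1, 0.2, -0.3, 0.001, 0.0019, 0.0024, -1.0],
[0.1, 0.2, -0.3, 0.001, 0.002, 0.0024, -1.0],
```

Emit:
send_rows(steps=[[0.1, 0.2, -1.3, 0.001, 0.002, 0.0025, -1], [0.1, 0.2, -1.3, 0.001, 0.002, 0.0025, -1], [0, 0, 0, 0, 0, 0, 1], [0, 0, 0, 0, 0, 0, 1], [0, 0, 0, 0, 0, 0, 1], [0, 0, 0, 0, 0, 0, 1], [0, 0, 0, 0, 0, 0, 1], [0, 0, 0, 0, 0, 0, 1], [0, 0, 0, 0, 0, 0, 1], [0, 0, 0, 0, 0, 0, 1]])

```text
time: 12.5
ee_pos: [0.4425, 0.0431, 0.0345]
eef_rot: [-0.582, 0.813, -0.001, 0.002]
ft_force: [0.2, 0.7, -0.2]
width: 0.0338
```

```bash
python3 - <<'E'
from h import *
s=st(); p=s["ee_pos"]
plan([(p+[0,0,.07],None,4),([.50,.045,.16],down(180),9),([.60,.03,.18],down(125),7),(tp(.168,.085),RtP,6)],1)
E
```

```text
t 12.5 pos [0.4425 0.0431 0.0345] xyaw -108.8 z [ 0.005 -0.    -1.   ] q [ 0.58  0.28 -0.84  2.1   0.28  0.87  2.39] F [ 0.2  0.7 -0.2] w 0.0338
rows 4 mm/row 17.5 deg/row 0.0
[0.0, 0.0, 0.0, -0.0, -0.0001, -0.0175, 1.0],
[0.0, 0.0, 0.0, -0.0, -0.0001, -0.0175, 1.0],
[0.0, 0.0, 0.0, -0.0, -0.0001, -0.0175, 1.0],
[0.0, 0.0, 0.0, -0.0, -0.0001, -0.0175, 1.0],
rows 9 mm/row 8.9 deg/row 7.91
[-0.0, 0.0, 7.9, -0.0023, -0.006, -0.0061, 1.0],
[-0.0, 0.0, 7.9, -0.0031, -0.0056, -0.0061, 1.0],
[-0.0, 0.0, 7.9, -0.0038, -0.0052, -0.0061, 1.0],
[-0.0, 0.0, 7.9, -0.0045, -0.0046, -0.0061, 1.0],
[-0.0, 0.0, 7.9, -0.0051, -0.0039, -0.0061, 1.0],
[-0.0, 0.0, 7.9, -0.0056, -0.0032, -0.0061, 1.0],
[-0.0, 0.0, 7.9, -0.0059, -0.0024, -0.0062, 1.0],
[-0.0, 0.0, 7.9, -0.0062, -0.0015, -0.0062, 1.0],
[-0.0, 0.0, 7.9, -0.0064, -0.0007, -0.0062, 1.0],
rows 7 mm/row 14.7 deg/row 7.86
[0.0, 0.0, 7.9, -0.0143, -0.0021, -0.0029, 1.0],
[0.0, 0.0, 7.9, -0.0144, -0.0002, -0.0029, 1.0],
[0.0, 0.0, 7.9, -0.0143, 0.0018, -0.0029, 1.0],
[0.0, 0.0, 7.9, -0.014, 0.0037, -0.0029, 1.0],
[0.0, 0.0, 7.9, -0.0133, 0.0056, -0.0029, 1.0],
[0.0, 0.0, 7.9, -0.0124, 0.0074, -0.0029, 1.0],
[0.0, 0.0, 7.9, -0.0113, 0.009, -0.0029, 1.0],
rows 6 mm/row 10.2 deg/row 5.81
[-0.9, 3.9, 4.2, -0.0101, -0.0011, 0.0013, 1.0],
[-0.9, 3.9, 4.2, -0.0102, -0.0004, 0.0006, 1.0],
[-0.9, 3.9, 4.2, -0.0102, 0.0004, -0.0001, 1.0],
[-0.9, 3.9, 4.2, -0.0101, 0.0011, -0.0008, 1.0],
[-0.9, 3.9, 4.2, -0.0099, 0.0019, -0.0014, 1.0],
[-0.9, 3.9, 4.2, -0.0097, 0.0026, -0.0021, 1.0],
```

Emit:
send_rows(steps=[[0, 0, 0, 0, 0, -0.01, 1], [0, 0, 0, 0, 0, -0.018, 1], [0, 0, 0, 0, 0, -0.02, 1], [0, 0, 3, 0, 0, -0.02, 1], [0, 0, 7.9, -0.0025, -0.006, -0.012, 1], [0, 0, 7.9, -0.003, -0.0055, -0.01, 1], [0, 0, 7.9, -0.004, -0.005, -0.01, 1], [0, 0, 7.9, -0.0045, -0.0045, -0.01, 1], [0, 0, 7.9, -0.005, -0.004, -0.008, 1], [0, 0, 7.9, -0.0055, -0.003, -0.008, 1]])

```text
time: 13.5
ee_pos: [0.479, 0.0438, 0.1699]
eef_rot: [-0.166, 0.986, -0.0, 0.001]
ft_force: [-0.0, 0.2, -0.8]
width: 0.0338
```

```bash
python3 - <<'E'
from h import *
s=st()
plan([([.60,.03,.205],down(125),12),(tp(.168,.085),RtP,7)],1)
E
```

```text
t 13.5 pos [0.479  0.0438 0.1699] xyaw -160.9 z [ 0.003  0.    -1.   ] q [ 0.58  0.14 -0.81  1.89  0.11  1.16  1.64] F [-0.   0.2 -0.8] w 0.0338
rows 12 mm/row 10.6 deg/row 6.18
[0.0, 0.0, 6.2, -0.0092, -0.0044, -0.0029, 1.0],
[0.0, 0.0, 6.2, -0.0096, -0.0034, -0.0029, 1.0],
[0.0, 0.0, 6.2, -0.0099, -0.0023, -0.0029, 1.0],
[0.0, 0.0, 6.2, -0.0101, -0.0013, -0.0029, 1.0],
[0.0, 0.0, 6.2, -0.0102, -0.0002, -0.0029, 1.0],
[0.0, 0.0, 6.2, -0.0101, 0.0009, -0.0029, 1.0],
[0.0, 0.0, 6.2, -0.01, 0.002, -0.0029, 1.0],
[0.0, 0.0, 6.2, -0.0097, 0.0031, -0.0029, 1.0],
[0.0, 0.0, 6.2, -0.0093, 0.0041, -0.0029, 1.0],
[0.0, 0.0, 6.2, -0.0088, 0.0051, -0.0029, 1.0],
[0.0, 0.0, 6.2, -0.0082, 0.006, -0.0029, 1.0],
[0.0, 0.0, 6.2, -0.0075, 0.0068, -0.0029, 1.0],
rows 7 mm/row 9.9 deg/row 4.98
[-0.8, 3.4, 3.6, -0.0086, -0.0009, 0.0047, 1.0],
[-0.8, 3.4, 3.6, -0.0089, -0.0005, 0.0042, 1.0],
[-0.8, 3.4, 3.6, -0.0092, 0.0001, 0.0037, 1.0],
[-0.8, 3.4, 3.6, -0.0094, 0.0006, 0.0031, 1.0],
[-0.8, 3.4, 3.6, -0.0095, 0.0012, 0.0026, 1.0],
[-0.8, 3.4, 3.6, -0.0095, 0.0017, 0.002, 1.0],
[-0.8, 3.4, 3.6, -0.0095, 0.0023, 0.0015, 1.0],
```

```bash
python3 - <<'E'
from h import *
plan([([.60,-.01,.205],down(125),10)],1)
E
```

```text
rows 10 mm/row 13.7 deg/row 7.41
[0.0, 0.0, 7.4, -0.0097, -0.0091, -0.0035, 1.0],
[0.0, 0.0, 7.4, -0.0108, -0.0077, -0.0035, 1.0],
[0.0, 0.0, 7.4, -0.0117, -0.0063, -0.0035, 1.0],
[0.0, 0.0, 7.4, -0.0124, -0.0047, -0.0035, 1.0],
[0.0, 0.0, 7.4, -0.0129, -0.0031, -0.0035, 1.0],
[0.0, 0.0, 7.4, -0.0132, -0.0014, -0.0035, 1.0],
[0.0, 0.0, 7.4, -0.0132, 0.0003, -0.0035, 1.0],
[0.0, 0.0, 7.4, -0.0131, 0.002, -0.0035, 1.0],
[0.0, 0.0, 7.4, -0.0127, 0.0037, -0.0035, 1.0],
[0.0, 0.0, 7.4, -0.0121, 0.0053, -0.0035, 1.0],
```

Emit:
send_rows(steps=[[0, 0, 7.4, -0.0095, -0.009, -0.0035, 1], [0, 0, 7.4, -0.011, -0.0075, -0.0035, 1], [0, 0, 7.4, -0.0115, -0.0065, -0.0035, 1], [0, 0, 7.4, -0.0125, -0.0045, -0.0035, 1], [0, 0, 7.4, -0.013, -0.003, -0.0035, 1], [0, 0, 7.4, -0.013, -0.0015, -0.0035, 1], [0, 0, 7.4, -0.013, 0.0005, -0.0035, 1], [0, 0, 7.4, -0.013, 0.002, -0.0035, 1], [0, 0, 7.4, -0.0125, 0.0035, -0.003, 1], [0, 0, 6, -0.009, 0.005, 0, 1]])

```text
time: 14.5
ee_pos: [0.5988, -0.0096, 0.2105]
eef_rot: [0.472, 0.881, 0.003, 0.002]
ft_force: [-0.4, 0.5, -2.2]
width: 0.0341
```

```bash
python3 - <<'E'
from h import *
s=st();rel()
plan([(tp(.168,.085),RtP,7)],1)
E
```

```text
t 14.5 pos [ 0.5988 -0.0096  0.2105] xyaw 123.6 z [ 0.005  0.003 -1.   ] q [ 0.41  0.34 -0.58  1.55  0.19  1.29  0.39] F [-0.4  0.5 -2.2] w 0.0341
in track [0.2006 0.0277 0.1127] rot err deg (tool) [-4.7 23.6 23.8]
rows 7 mm/row 7.3 deg/row 4.83
[-0.7, 3.4, 3.4, -0.004, 0.0025, 0.0055, 1.0],
[-0.7, 3.4, 3.4, -0.0042, 0.0027, 0.0053, 1.0],
[-0.7, 3.4, 3.4, -0.0043, 0.0029, 0.0051, 1.0],
[-0.7, 3.4, 3.4, -0.0045, 0.0031, 0.0049, 1.0],
[-0.7, 3.4, 3.4, -0.0045, 0.0033, 0.0046, 1.0],
[-0.7, 3.4, 3.4, -0.0046, 0.0035, 0.0044, 1.0],
[-0.7, 3.4, 3.4, -0.0047, 0.0037, 0.0042, 1.0],
```

Emit:
send_rows(steps=[[-0.7, 3.4, 3.4, -0.004, 0.0025, 0.005, 1], [-0.7, 3.4, 3.4, -0.004, 0.0025, 0.005, 1], [-0.7, 3.4, 3.4, -0.0045, 0.003, 0.005, 1], [-0.7, 3.4, 3.4, -0.0045, 0.003, 0.005, 1], [-0.7, 3.4, 3.4, -0.0045, 0.0035, 0.0045, 1], [-0.7, 3.4, 3.4, -0.0045, 0.0035, 0.0045, 1], [-0.7, 3, 3, -0.003, 0.003, 0.004, 1], [0, 0.6, 0.6, 0, 0.001, 0.001, 1], [0, 0, 0, 0, 0, 0, 1], [0, 0, 0, 0, 0, 0, 1]])

```text
time: 15.5
ee_pos: [0.6309, -0.0198, 0.1788]
eef_rot: [0.635, 0.74, 0.146, -0.167]
ft_force: [0.1, 0.6, -0.8]
width: 0.0341
```

```bash
python3 - <<'E'
from h import *
s=st();rel()
plan([(tp(.162,.043),RtP,5)],1)
p,d=camera("side"); crop(p,180,130,300,240,6,"pics/s6.png")
E
```

```text
t 15.5 pos [ 0.6309 -0.0198  0.1788] xyaw 98.8 z [-0.061  0.428 -0.902] q [ 0.56  0.55 -0.55  1.41 -0.16  1.34  0.27] F [ 0.1  0.6 -0.8] w 0.0341
in track [ 0.1736 -0.0022  0.09  ] rot err deg (tool) [ 0.6 -1.6 -0.7]
rows 5 mm/row 9.7 deg/row 0.37
[0.1, -0.3, -0.1, -0.0026, -0.0005, 0.0093, 1.0],
[0.1, -0.3, -0.1, -0.0025, -0.0005, 0.0093, 1.0],
[0.1, -0.3, -0.1, -0.0025, -0.0005, 0.0093, 1.0],
[0.1, -0.3, -0.1, -0.0024, -0.0005, 0.0094, 1.0],
[0.1, -0.3, -0.1, -0.0024, -0.0005, 0.0094, 1.0],
```

View pics/s6.png

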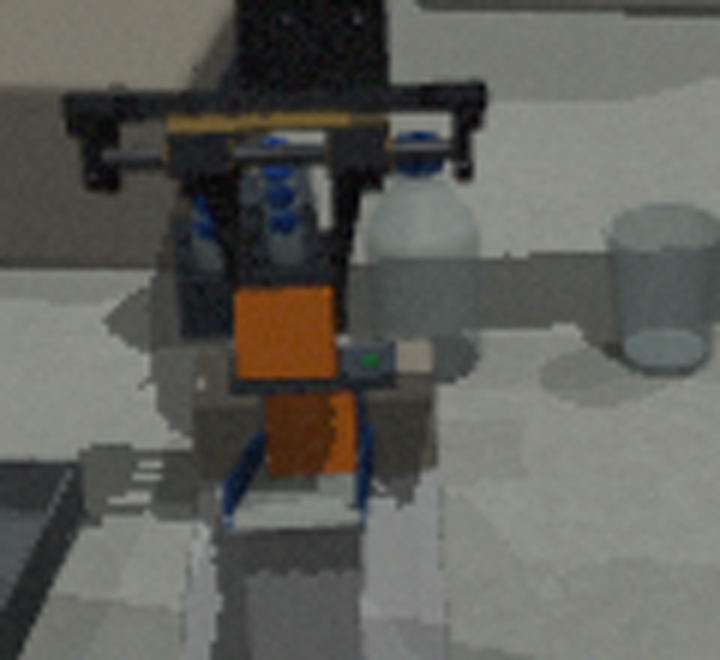

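Emit:
send_rows(steps=[[0.1, -0.4, -0.2, -0.002, -0.0005, 0.009, 1], [0.1, -0.4, -0.2, -0.002, -0.0005, 0.01, 1], [0.1, -0.4, -0.2, -0.0015, -0.0005, 0.01, 1], [0.1, -0.2, -0.1, -0.001, -0.0005, 0.008, 1], [0, 0, 0, 0, 0, 0.004, 1], [0, 0, 0, 0, 0, 0.002, 1], [0, 0, 0, 0, 0, 0.001, 1], [0, 0, 0, 0, 0, 0, 1], [0, 0, 0, 0, 0, 0, 1], [0, 0, 0, 0, 0, 0, 1]])

```text
time: 16.55
ee_pos: [0.6266, -0.0036, 0.1338]
eef_rot: [0.629, 0.749, 0.136, -0.157]
ft_force: [0.3, -0.7, -1.1]
width: 0.0336
```

```bash
python3 - <<'E'
from h import *
s=st();rel()
p,d=camera("side"); crop(p,180,130,300,240,6,"pics/s7.png")
E
```

```text
t 16.55 pos [ 0.6266 -0.0036  0.1338] xyaw 100.0 z [-0.065  0.401 -0.914] q [ 0.53  0.57 -0.55  1.48 -0.13  1.25  0.27] F [ 0.3 -0.7 -1.1] w 0.0336
in track [ 0.1706 -0.0006  0.0421] rot err deg (tool) [0.1 0.  0.4]
```

View pics/s7.png

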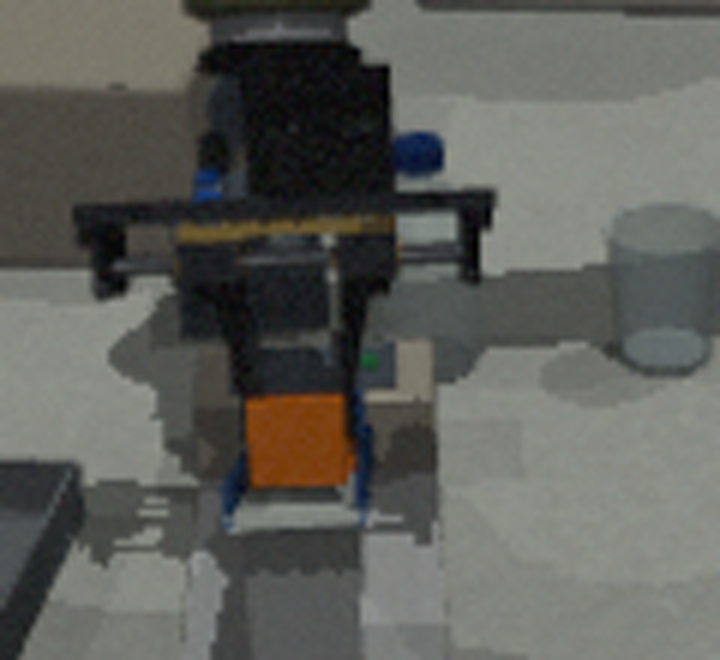

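Emit:
send_rows(steps=[[0, 0, 0, -0.003, 0, 0.003, 1], [0, 0, 0, -0.003, 0, 0.002, 1], [0, 0, 0, 0, 0, 0.001, 1], [0, 0, 0, 0, 0, 0, 1], [0, 0, 0, 0, 0, 0, -1], [0, 0, 0, 0, 0, 0, -1], [0, 0, 0, 0, 0, 0, -1], [0, 0, 0, 0, 0, -0.005, -1], [0, 0, 0, 0, 0, -0.015, -1], [0, 0, 0, 0, 0, -0.03, -1]])

```text
time: 17.6
ee_pos: [0.6291, -0.0262, 0.1711]
eef_rot: [0.628, 0.749, 0.135, -0.16]
ft_force: [0.6, -0.5, 0.8]
width: 0.0736
```

```bash
python3 - <<'E'
from h import *
st(); rel()
p,d=camera("side"); crop(p,180,130,300,240,6,"pics/s8.png")
p,d=camera("top"); cv2.imwrite("pics/t8.png",p); np.save("pics/t8.npy",d); crop(p,245,125,395,205,5.2,"pics/t8c.png")
headtrack(p,d,camera_params("top"))
E
```

```text
t 17.6 pos [ 0.6291 -0.0262  0.1711] xyaw 100.1 z [-0.07   0.403 -0.913] q [ 0.56  0.56 -0.54  1.42 -0.14  1.34  0.28] F [ 0.6 -0.5  0.8] w 0.0736
in track [0.165  0.0006 0.0853] rot err deg (tool) [-0.1 -0.1  0.5]
head comp [281, 153, 13, 19, 171] top x range [0.1947 0.2039 0.2111] y [-0.0193  0.0004  0.0201] z [0.0201 0.0361 0.041 ]
head comp [317, 152, 6, 12, 38] top x range [0.1039 0.1061 0.1911] y [-0.0173 -0.0011  0.0335] z [0.0271 0.0314 0.0815]
```

View pics/s8.png

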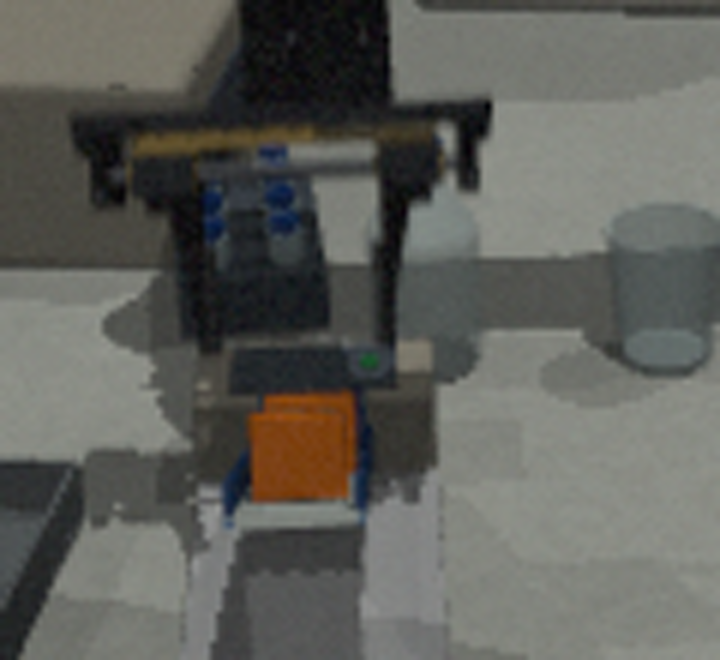

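View pics/t8c.png

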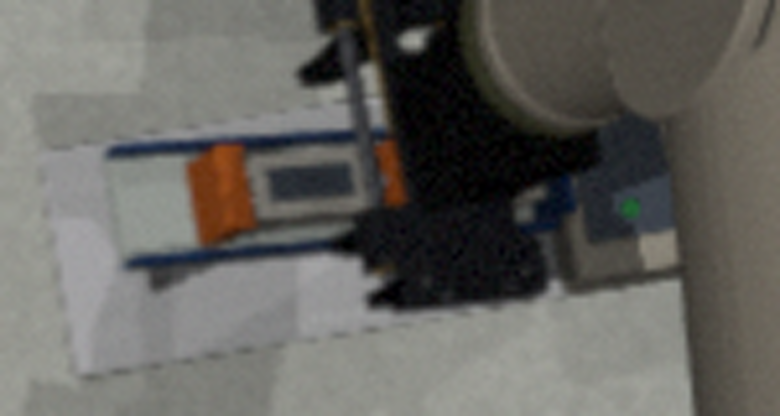

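```bash
python3 - <<'E'
from h import *
plan([([.61,.0,.235],down(92),5),([.506,.3615,.19],down(74),13)],.3)
E
```

```text
rows 5 mm/row 13.9 deg/row 5.03
[-0.2, -4.8, 1.6, 0.0107, -0.0033, -0.0082, 0.3],
[-0.2, -4.8, 1.6, 0.0099, -0.0035, -0.0091, 0.3],
[-0.2, -4.8, 1.6, 0.009, -0.0038, -0.0099, 0.3],
[-0.2, -4.8, 1.6, 0.0081, -0.0039, -0.0107, 0.3],
[-0.2, -4.8, 1.6, 0.007, -0.0041, -0.0113, 0.3],
rows 13 mm/row 29.1 deg/row 1.38
[0.0, 0.0, 1.4, 0.0281, -0.007, 0.0035, 0.3],
[0.0, 0.0, 1.4, 0.0279, -0.0077, 0.0035, 0.3],
[0.0, 0.0, 1.4, 0.0277, -0.0084, 0.0035, 0.3],
[0.0, 0.0, 1.4, 0.0275, -0.009, 0.0035, 0.3],
[0.0, 0.0, 1.4, 0.0273, -0.0097, 0.0035, 0.3],
[0.0, 0.0, 1.4, 0.027, -0.0104, 0.0035, 0.3],
[0.0, 0.0, 1.4, 0.0268, -0.011, 0.0035, 0.3],
[0.0, 0.0, 1.4, 0.0265, -0.0117, 0.0035, 0.3],
[0.0, 0.0, 1.4, 0.0262, -0.0123, 0.0035, 0.3],
[0.0, 0.0, 1.4, 0.0259, -0.0129, 0.0035, 0.3],
[0.0, 0.0, 1.4, 0.0256, -0.0135, 0.0035, 0.3],
[0.0, 0.0, 1.4, 0.0252, -0.0142, 0.0035, 0.3],
[0.0, 0.0, 1.4, 0.0249, -0.0148, 0.0035, 0.3],
```

Emit:
send_rows(steps=[[0, 0, 0, 0, 0, -0.02, -1], [0, -3, 1, 0.004, -0.002, -0.02, -1], [-0.2, -4.8, 1.6, 0.009, -0.0035, -0.015, -1], [-0.2, -4.8, 1.6, 0.009, -0.004, -0.01, -1], [-0.2, -4.8, 1.6, 0.008, -0.004, -0.01, -1], [-0.2, -4.8, 1.6, 0.007, -0.004, -0.01, 0.3], [0, 0, 1.4, 0.028, -0.007, 0.002, 0.3], [0, 0, 1.4, 0.028, -0.0075, 0.002, 0.3], [0, 0, 1.4, 0.028, -0.0085, 0.002, 0.3], [0, 0, 1.4, 0.0275, -0.009, 0.002, 0.3]])

```text
time: 18.7
ee_pos: [0.5846, 0.0843, 0.2721]
eef_rot: [0.734, 0.679, 0.007, -0.001]
ft_force: [-0.5, 0.6, 0.1]
width: 0.055
```

```bash
python3 - <<'E'
from h import *
st(); plan([([.506,.3615,.18],down(74),10)],.3)
E
```

```text
t 18.7 pos [0.5846 0.0843 0.2721] xyaw 85.5 z [ 0.008  0.011 -1.   ] q [ 0.22  0.28 -0.53  1.49  0.13  1.4  -0.4 ] F [-0.5  0.6  0.1] w 0.055
rows 10 mm/row 30.2 deg/row 1.16
[0.0, -0.1, 1.2, 0.0269, -0.0101, 0.0094, 0.3],
[0.0, -0.1, 1.2, 0.0267, -0.0106, 0.0094, 0.3],
[0.0, -0.1, 1.2, 0.0265, -0.0111, 0.0094, 0.3],
[0.0, -0.1, 1.2, 0.0263, -0.0117, 0.0094, 0.3],
[0.0, -0.1, 1.2, 0.0261, -0.0122, 0.0093, 0.3],
[0.0, -0.1, 1.2, 0.0258, -0.0127, 0.0093, 0.3],
[0.0, -0.1, 1.2, 0.0256, -0.0132, 0.0093, 0.3],
[0.0, -0.1, 1.2, 0.0253, -0.0137, 0.0093, 0.3],
[0.0, -0.1, 1.2, 0.025, -0.0142, 0.0092, 0.3],
[0.0, -0.1, 1.2, 0.0248, -0.0147, 0.0092, 0.3],
```

Emit:
send_rows(steps=[[0, 0, 1.2, 0.027, -0.01, 0.008, 0.3], [0, 0, 1.2, 0.027, -0.0105, 0.008, 0.3], [0, 0, 1.2, 0.0265, -0.011, 0.009, 0.3], [0, 0, 1.2, 0.0265, -0.0115, 0.009, 0.3], [0, 0, 1.2, 0.026, -0.012, 0.009, 0.3], [0, 0, 1.2, 0.026, -0.0125, 0.009, 0.3], [0, 0, 1.2, 0.0255, -0.013, 0.009, 0.3], [0, 0, 1.2, 0.0255, -0.0135, 0.009, 0.3], [0, 0, 1.2, 0.02, -0.012, 0.008, 0.3], [0, 0, 0.5, 0.008, -0.005, 0.003, 0.3]])

```text
time: 19.7
ee_pos: [0.5127, 0.3513, 0.1998]
eef_rot: [0.8, 0.6, 0.011, 0.0]
ft_force: [0.1, -0.2, 0.9]
width: 0.0302
```

```bash
python3 - <<'E'
from h import *
st(); P=camera_params("wrist"); p,d=camera("wrist"); cv2.imwrite("pics/w9.png",p)
P2=camera_params("top"); t,dt=camera("top"); crop(t,130,150,270,270,5,"pics/t9c.png")
for nm,PP,im,dd in (("w",P,p,d),("t",P2,t,dt)):
    hsv=cv2.cvtColor(im,cv2.COLOR_BGR2HSV); Hh,S,V=[hsv[...,i].astype(int) for i in range(3)]
    yl=(Hh>22)&(Hh<35)&(S>140)&(V>60)
    if nm=="t": k=np.zeros_like(yl);k[180:260,140:215]=1; yl&=k
    n,lab,s,_=cv2.connectedComponentsWithStats(yl.astype(np.uint8))
    if n<2: continue
    i=1+np.argmax(s[1:,4]); v,u=np.nonzero(lab==i); Z=onz(PP,np.c_[u,v],.097)[:,:2]
    vx,vy,x0,y0=cv2.fitLine((Z*1000).astype(np.float32),cv2.DIST_L1,0,.01,.01).ravel()
    print(nm,s[i].tolist(),"yaw",np.degrees(np.arctan2(vy,vx)),"pt",x0,y0,"ymax",Z[:,1].max(),"ymin",Z[:,1].min(),"xmin",Z[:,0].min())
E
```

```text
t 19.7 pos [0.5127 0.3513 0.1998] xyaw 73.7 z [ 0.018  0.013 -1.   ] q [-0.2   0.4  -0.62  1.52  0.24  1.28 -1.12] F [ 0.1 -0.2  0.9] w 0.0302
w [259, 175, 20, 90, 1248] yaw 71.71386 pt 509.95447 367.6742 ymax 0.39095833158360616 ymin 0.31526934170365384 xmin 0.4873701025417589
t [181, 209, 15, 10, 83] yaw 66.24039 pt 494.96704 309.49908 ymax 0.3177701488866855 ymin 0.2793693109261846 xmin 0.47421554704371216
```

View pics/w9.png

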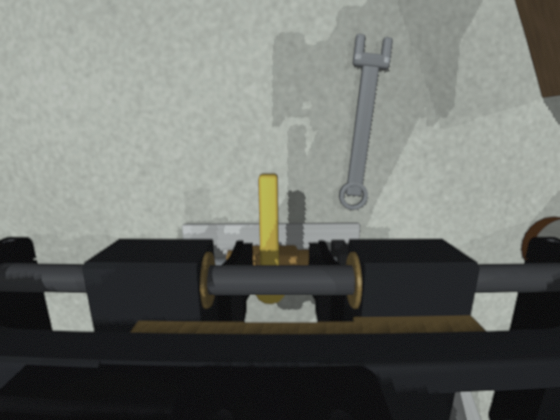

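View pics/t9c.png

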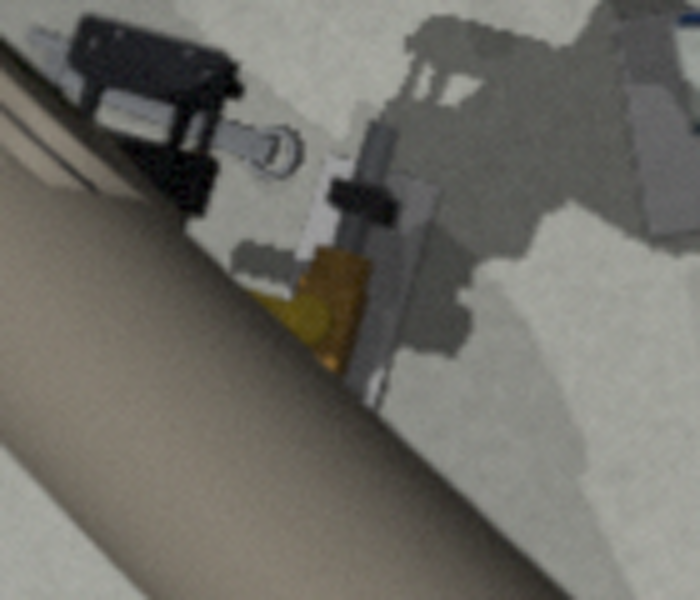

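```bash
python3 - <<'E'
from h import *
plan([([.508,.3627,.13],down(73.2),4),([.508,.3627,.094],down(73.2),3)],.2)
E
```

```text
rows 4 mm/row 17.9 deg/row 0.35
[0.2, -0.3, 0.1, 0.0023, -0.0024, 0.0175, 0.2],
[0.2, -0.3, 0.1, 0.0024, -0.0024, 0.0175, 0.2],
[0.2, -0.3, 0.1, 0.0024, -0.0023, 0.0175, 0.2],
[0.2, -0.3, 0.1, 0.0025, -0.0022, 0.0175, 0.2],
rows 3 mm/row 12.0 deg/row 0.0
[0.0, 0.0, 0.0, 0.0, 0.0, 0.012, 0.2],
[0.0, 0.0, 0.0, 0.0, 0.0, 0.012, 0.2],
[0.0, 0.0, 0.0, 0.0, 0.0, 0.012, 0.2],
```

Emit:
send_rows(steps=[[0.2, -0.3, 0, 0.002, -0.0025, 0.016, 0.2], [0.2, -0.3, 0, 0.0025, -0.0025, 0.016, 0.2], [0.2, -0.3, 0, 0.0025, -0.0025, 0.016, 0.2], [0.2, -0.3, 0, 0.002, -0.001, 0.01, 0.2], [0, 0, 0, 0, 0, 0.005, 0.2], [0, 0, 0, 0, 0, 0.002, 0.2], [0, 0, 0, 0, 0, 0, 0.2], [0, 0, 0, 0, 0, 0, 0.2], [0, 0, 0, 0, 0, 0, 0.2], [0, 0, 0, 0, 0, 0, 0.2]])

```text
time: 20.8
ee_pos: [0.5122, 0.3566, 0.1308]
eef_rot: [0.802, 0.597, -0.002, 0.003]
ft_force: [-0.2, 0.1, 0.2]
width: 0.0348
```

```bash
python3 - <<'E'
from h import *
st(); plan([([.508,.3627,.094],down(73.2),4)],.2)
p,d=camera("wrist"); cv2.imwrite("pics/w10.png",p)
E
```

```text
t 20.8 pos [0.5122 0.3566 0.1308] xyaw 73.3 z [-0.    -0.007 -1.   ] q [-0.23  0.48 -0.6   1.56  0.29  1.19 -1.17] F [-0.2  0.1  0.2] w 0.0348
rows 4 mm/row 9.4 deg/row 0.1
[0.0, 0.1, 0.0, 0.0012, -0.0014, 0.0092, 0.2],
[0.0, 0.1, 0.0, 0.0012, -0.0014, 0.0092, 0.2],
[0.0, 0.1, 0.0, 0.0012, -0.0014, 0.0092, 0.2],
[0.0, 0.1, 0.0, 0.0012, -0.0014, 0.0092, 0.2],
```

View pics/w10.png

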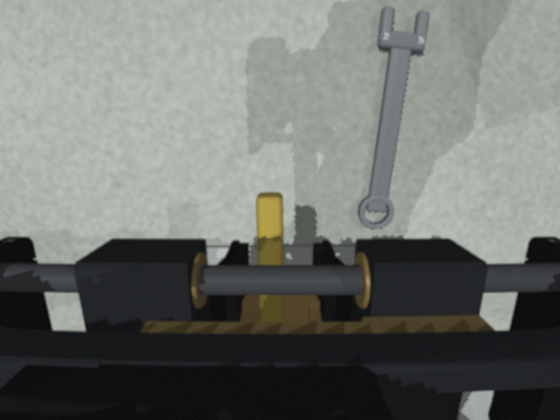

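Emit:
send_rows(steps=[[0, 0, 0, 0.002, -0.004, 0, 0.2], [0, 0, 0, 0.001, -0.0015, 0.002, 0.2], [0, 0, 0, 0, 0, 0.008, 0.2], [0, 0, 0, 0, 0, 0.012, 0.2], [0, 0, 0, 0, 0, 0.01, 0.2], [0, 0, 0, 0, 0, 0.004, 0.2], [0, 0, 0, 0, 0, 0.001, 0.2], [0, 0, 0, 0, 0, 0, 0.2], [0, 0, 0, 0, 0, 0, 0.2], [0, 0, 0, 0, 0, 0, 0.2]])

```text
time: 21.85
ee_pos: [0.5071, 0.3611, 0.09]
eef_rot: [0.802, 0.597, -0.002, 0.003]
ft_force: [-0.1, -0.5, 0.3]
width: 0.0344
```

```bash
python3 - <<'E'
from h import *
s=st(); 
A=np.array([.486,.291]); 
w=[]
p,d=camera("side"); crop(p,190,230,340,340,5,"pics/s11.png")
prev=s
# arc waypoints every 6 deg
r=.075; z=.094
for k in range(1,17):
    a=np.radians(73.2+6*k); w.append(([A[0]+r*np.cos(a),A[1]+r*np.sin(a),z],down(73.2+6*k),1))
plan(w,.2)
E
```

```text
t 21.85 pos [0.5071 0.3611 0.09  ] xyaw 73.4 z [-0.001 -0.007 -1.   ] q [-0.25  0.52 -0.59  1.6   0.31  1.12 -1.2 ] F [-0.1 -0.5  0.3] w 0.0344
rows 1 mm/row 8.8 deg/row 5.86
[0.1, 0.4, -5.8, 0.0013, -0.0078, -0.0039, 0.2],
rows 1 mm/row 7.9 deg/row 6.0
[0.0, 0.0, -6.0, -0.0004, -0.0078, 0.0, 0.2],
rows 1 mm/row 7.9 deg/row 6.0
[0.0, 0.0, -6.0, -0.0004, -0.0078, 0.0, 0.2],
rows 1 mm/row 7.9 deg/row 6.0
[0.0, 0.0, -6.0, -0.0004, -0.0078, 0.0, 0.2],
rows 1 mm/row 7.9 deg/row 6.0
[0.0, 0.0, -6.0, -0.0004, -0.0078, 0.0, 0.2],
rows 1 mm/row 7.9 deg/row 6.0
[0.0, 0.0, -6.0, -0.0004, -0.0078, 0.0, 0.2],
rows 1 mm/row 7.9 deg/row 6.0
[0.0, 0.0, -6.0, -0.0004, -0.0078, 0.0, 0.2],
rows 1 mm/row 7.9 deg/row 6.0
[0.0, 0.0, -6.0, -0.0004, -0.0078, 0.0, 0.2],
rows 1 mm/row 7.9 deg/row 6.0
[0.0, 0.0, -6.0, -0.0004, -0.0078, 0.0, 0.2],
rows 1 mm/row 7.9 deg/row 6.0
[0.0, 0.0, -6.0, -0.0004, -0.0078, 0.0, 0.2],
rows 1 mm/row 7.9 deg/row 6.0
[0.0, 0.0, -6.0, -0.0004, -0.0078, 0.0, 0.2],
rows 1 mm/row 7.9 deg/row 6.0
[0.0, 0.0, -6.0, -0.0004, -0.0078, 0.0, 0.2],
rows 1 mm/row 7.9 deg/row 6.0
[0.0, 0.0, -6.0, -0.0004, -0.0078, 0.0, 0.2],
rows 1 mm/row 7.9 deg/row 6.0
[0.0, 0.0, -6.0, -0.0004, -0.0078, 0.0, 0.2],
rows 1 mm/row 7.9 deg/row 6.0
[0.0, 0.0, -6.0, -0.0004, -0.0078, 0.0, 0.2],
rows 1 mm/row 7.9 deg/row 6.0
[0.0, 0.0, -6.0, -0.0004, -0.0078, 0.0, 0.2],
```

View pics/s11.png

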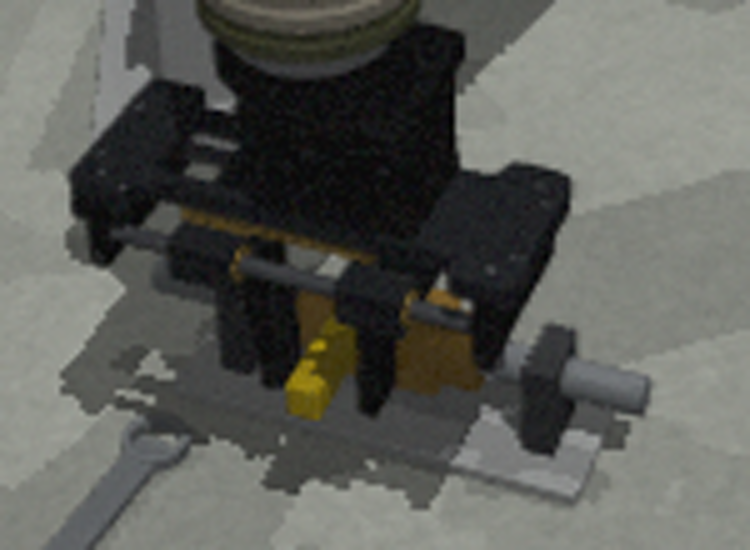

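Emit:
send_rows(steps=[[0, 0.4, -5, 0.001, -0.007, -0.003, 0.2], [0, 0, -6, -0.0004, -0.008, 0, 0.2], [0, 0, -6, -0.0004, -0.008, 0, 0.2], [0, 0, -6, -0.0004, -0.008, 0, 0.2], [0, 0, -6, -0.0004, -0.008, 0, 0.2], [0, 0, -6, -0.0004, -0.008, 0, 0.2], [0, 0, -6, -0.0004, -0.008, 0, 0.2], [0, 0, -6, -0.0004, -0.008, 0, 0.2], [0, 0, -6, -0.0004, -0.008, 0, 0.2], [0, 0, -6, -0.0004, -0.008, 0, 0.2]])

```text
time: 22.9
ee_pos: [0.4371, 0.3452, 0.0965]
eef_rot: [0.387, 0.922, 0.004, 0.005]
ft_force: [1.0, 0.4, -0.3]
width: 0.035
```

```bash
python3 - <<'E'
from h import *
s=st(); A=np.array([.486,.291]); q=s["ee_pos"][:2]-A; print("r",np.linalg.norm(q),"az",np.degrees(np.arctan2(q[1],q[0])))
az=np.degrees(np.arctan2(q[1],q[0])); az1=165; n=6; w=[]
for k in range(1,n+1):
    a=az+(az1-az)*k/n; w.append(([A[0]+.075*np.cos(np.radians(a)),A[1]+.075*np.sin(np.radians(a)),.094],down(min(a,163.5)),1))
plan(w,.2)
E
```

```text
t 22.9 pos [0.4371 0.3452 0.0965] xyaw 134.4 z [ 0.013  0.004 -1.   ] q [-0.06  0.43 -0.84  1.78  0.37  1.08 -0.25] F [ 1.   0.4 -0.3] w 0.035
r 0.07299606781343394 az 132.02746460607327
rows 1 mm/row 7.8 deg/row 3.18
[0.7, 0.3, -3.1, 0.002, -0.0071, 0.0024, 0.2],
rows 1 mm/row 7.2 deg/row 5.5
[0.0, 0.0, -5.5, -0.0003, -0.0072, 0.0, 0.2],
rows 1 mm/row 7.2 deg/row 5.5
[0.0, 0.0, -5.5, -0.0003, -0.0072, 0.0, 0.2],
rows 1 mm/row 7.2 deg/row 5.5
[0.0, 0.0, -5.5, -0.0003, -0.0072, 0.0, 0.2],
rows 1 mm/row 7.2 deg/row 5.5
[0.0, 0.0, -5.5, -0.0003, -0.0072, 0.0, 0.2],
rows 1 mm/row 7.2 deg/row 4.0
[0.0, 0.0, -4.0, -0.0003, -0.0072, 0.0, 0.2],
```

Emit:
send_rows(steps=[[0.5, 0.3, -3.5, 0.001, -0.007, 0.002, 0.2], [0, 0, -5.5, -0.0003, -0.0072, 0, 0.2], [0, 0, -5.5, -0.0003, -0.0072, 0, 0.2], [0, 0, -5.5, -0.0003, -0.0072, 0, 0.2], [0, 0, -5, -0.0003, -0.007, 0, 0.2], [0, 0, -3, -0.0003, -0.006, 0, 0.2], [0, 0, 0, 0, -0.003, 0, 0.2], [0, 0, 0, 0, -0.002, 0, 0.2], [0, 0, 0, 0, 0, 0, 0.2], [0, 0, 0, 0, 0, 0, 0.2]])

```text
time: 23.9
ee_pos: [0.4152, 0.3072, 0.0981]
eef_rot: [0.143, 0.99, 0.005, 0.005]
ft_force: [-0.7, -0.2, -0.0]
width: 0.0347
```

```bash
python3 - <<'E'
from h import *
s=st(); A=np.array([.486,.291]); q=s["ee_pos"][:2]-A; print("r",np.linalg.norm(q),"az",np.degrees(np.arctan2(q[1],q[0])))
p,d=camera("wrist"); cv2.imwrite("pics/w12.png",p)
p,d=camera("side"); crop(p,190,220,360,340,4.5,"pics/s12.png")
E
```

```text
t 23.9 pos [0.4152 0.3072 0.0981] xyaw 163.6 z [ 0.012  0.007 -1.   ] q [ 0.11  0.37 -0.97  1.88  0.36  1.06  0.29] F [-0.7 -0.2 -0. ] w 0.0347
r 0.07262255768423513 az 167.0861937477835
```

View pics/s12.png

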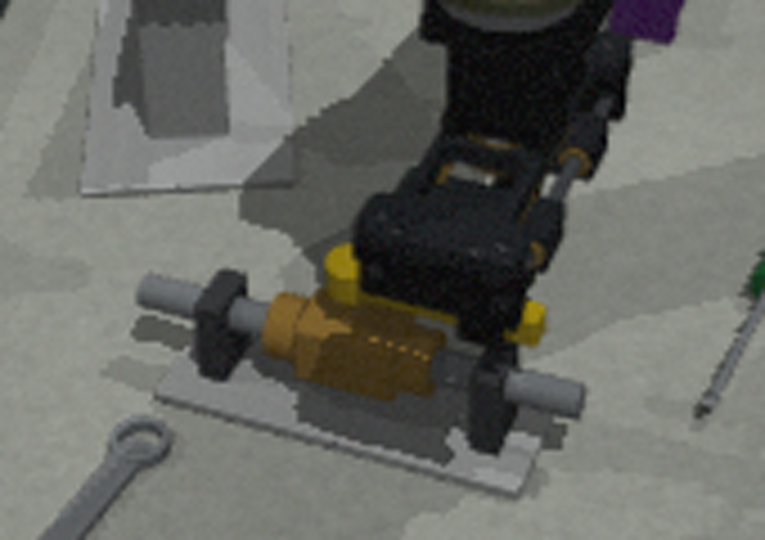

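View pics/w12.png

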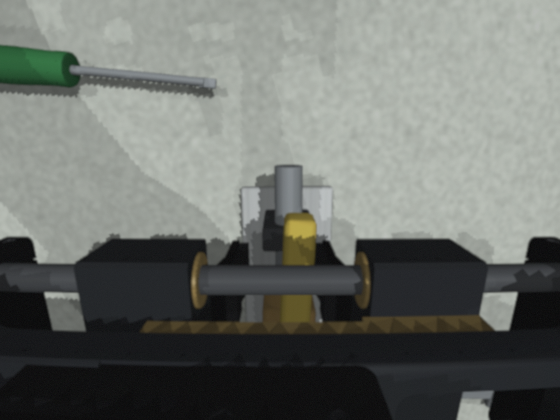

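Emit:
send_rows(steps=[[0, 0, 0, 0, -0.004, 0.002, 0.2], [0, 0, 0, 0, -0.004, 0.002, 0.2], [0, 0, -1, 0, -0.004, 0, 0.2], [0, 0, -1, 0, -0.003, 0, 0.2], [0, 0, 0, 0, -0.003, 0, 0.2], [0, 0, 0, 0, -0.002, 0, 0.2], [0, 0, 0, 0, 0, 0, 0.2], [0, 0, 0, 0, 0, 0, 0.2], [0, 0, 0, 0, 0, 0, 0.2], [0, 0, 0, 0, 0, 0, 0.2]])

```text
time: 25.0
ee_pos: [0.4142, 0.3037, 0.098]
eef_rot: [0.121, 0.992, 0.023, 0.012]
ft_force: [0.6, 1.8, 0.7]
width: 0.0349
```

```bash
python3 - <<'E'
from h import *
s=st(); A=np.array([.486,.291]); q=s["ee_pos"][:2]-A; print("r",np.linalg.norm(q),"az",np.degrees(np.arctan2(q[1],q[0])))
p,d=camera("wrist"); cv2.imwrite("pics/w13.png",p)
E
```

```text
t 25.0 pos [0.4142 0.3037 0.098 ] xyaw 166.0 z [ 0.028  0.042 -0.999] q [ 0.16  0.35 -0.99  1.91  0.33  1.01  0.36] F [0.6 1.8 0.7] w 0.0349
r 0.07293381639620942 az 169.95261452426126
```

View pics/w13.png

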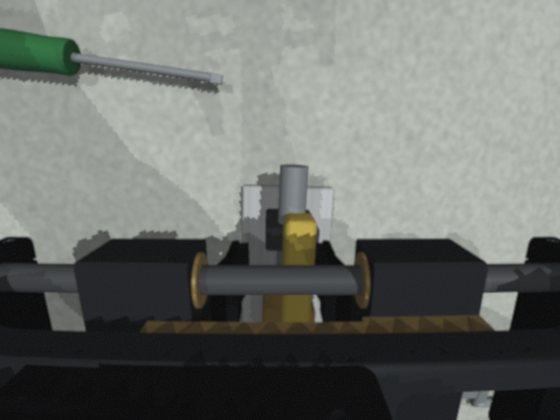

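```bash
cat >> h.py <<'E'
def hang(P,im,box,z=.097):
    hsv=cv2.cvtColor(im,cv2.COLOR_BGR2HSV); Hh,S,V=[hsv[...,i].astype(int) for i in range(3)]
    yl=(Hh>20)&(Hh<36)&(S>140)&(V>110); k=np.zeros_like(yl);x0,y0,x1,y1=box;k[y0:y1,x0:x1]=1; yl&=k
    c=[]
    for r in range(y0,y1):
        u=np.nonzero(yl[r])[0]
        if len(u)>4: c.append([(u.min()+u.max())/2,r])
    Z=onz(P,c,z)[:,:2]; return Z,c
E
python3 - <<'E'
from h import *
P=camera_params("wrist"); im=cv2.imread("pics/w13.png")
Z,c=hang(P,im,(275,222,325,262)); print(c[:3],Z[0],Z[-1]); A=np.array([.486,.291]); 
for z in (Z[0],Z[-1]): print("bearing from axis",np.degrees(np.arctan2(*(z-A)[::-1])))
# pipe: columns at row 172..205
g=cv2.cvtColor(im,cv2.COLOR_BGR2GRAY)
for r in (175,190,200):
    print(r,g[r,265:325].tolist()[::3])
pp=onz(P,[[293,175],[293.5,200]],.051)[:,:2]; print(pp,[np.degrees(np.arctan2(*(z-A)[::-1])) for z in pp])
t,d=camera("top"); crop(t,130,150,270,270,5,"pics/t13c.png")
E
```

```text
[[np.float64(300.0), 222], [np.float64(300.5), 223], [np.float64(300.0), 224]] [0.3916782  0.32013739] [0.40510758 0.31601883]
bearing from axis 162.83330988719123
bearing from axis 162.8139354042369
175 [99, 110, 101, 97, 101, 76, 93, 108, 123, 130, 137, 134, 124, 114, 121, 158, 159, 176, 168, 169]
190 [103, 103, 104, 105, 101, 74, 97, 111, 125, 133, 136, 130, 121, 114, 148, 165, 162, 165, 166, 183]
200 [102, 102, 104, 105, 97, 76, 99, 114, 126, 133, 134, 128, 119, 112, 159, 166, 165, 168, 171, 183]
[[0.37634064 0.32433068]
 [0.39170139 0.32100374]] [np.float64(163.09348748323328), np.float64(162.35007439396236)]
```

View pics/t13c.png

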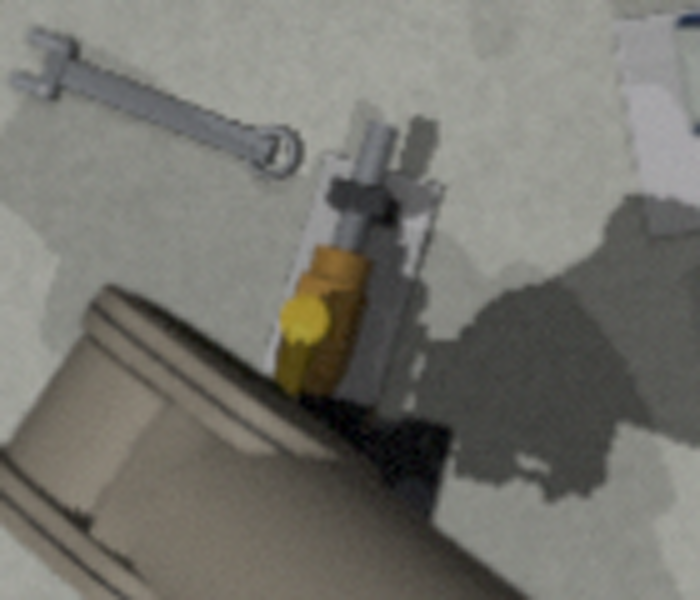

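Emit:
send_rows(steps=[[0, 0, 0, 0, 0.005, 0, 0.2], [0, 0, 0, 0, 0.003, 0, 0.2], [0, 0, 0, 0, 0, -0.01, 0.2], [0, 0, 0, 0, 0, -0.02, 0.2], [0, 0, 0, 0, 0, -0.025, 0.2], [0, 0, 0, 0, 0, -0.03, 0.2], [0, 0, 0, -0.01, 0, -0.03, 0.2], [0, 0, 0, 0, 0.03, -0.03, 0.2], [0, 0, 0, 0, 0.04, -0.01, 0.2], [0, 0, 0, 0, 0.04, 0, 0.2]])

```text
time: 26.1
ee_pos: [0.45, 0.4054, 0.2678]
eef_rot: [0.126, 0.992, 0.019, 0.012]
ft_force: [0.6, -0.1, 0.1]
width: 0.0348
```

```bash
python3 - <<'E'
from h import *
st()
p,d=camera("side"); cv2.imwrite("pics/s14.png",p)
t,d=camera("top"); cv2.imwrite("pics/t14.png",t); np.save("pics/t14.npy",d)
E
```

```text
t 26.1 pos [0.45   0.4054 0.2678] xyaw 165.5 z [ 0.028  0.034 -0.999] q [-0.03  0.41 -1.02  1.47  0.36  1.41  0.26] F [ 0.6 -0.1  0.1] w 0.0348
```

View pics/t14.png

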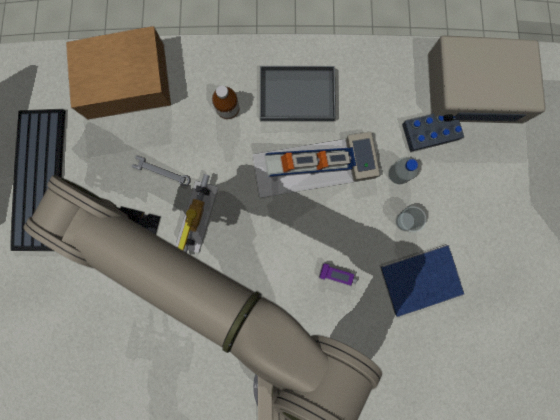

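View pics/s14.png

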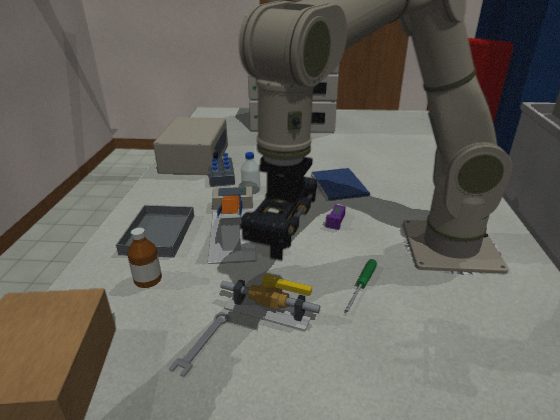

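```bash
python3 - <<'E'
from h import *
P=camera_params("top"); t=cv2.imread("pics/t14.png"); d=np.load("pics/t14.npy")
headtrack(t,d,P)
crop(t,160,160,240,270,6,"pics/t14c.png")
hsv=cv2.cvtColor(t,cv2.COLOR_BGR2HSV); Hh,S,V=[hsv[...,i].astype(int) for i in range(3)]
yl=(Hh>24)&(Hh<36)&(S>150)&(V>110); k=np.zeros_like(yl);k[200:255,170:205]=1; yl&=k
v,u=np.nonzero(yl); Z=onz(P,np.c_[u,v],.097)[:,:2]; print(len(Z),Z.min(0),Z.max(0))
vx,vy,x0,y0=cv2.fitLine((Z*1000).astype(np.float32),cv2.DIST_L1,0,.01,.01).ravel(); print("bar yaw",np.degrees(np.arctan2(vy,vx)))
c=Z.mean(0); print(c,"bearing from axis",np.degrees(np.arctan2(*(c-np.array([.486,.290]))[::-1])))
Ps=camera_params("side"); s=cv2.imread("pics/s14.png"); hsv=cv2.cvtColor(s,cv2.COLOR_BGR2HSV); Hh,S,V=[hsv[...,i].astype(int) for i in range(3)]
yl=(Hh>24)&(Hh<36)&(S>150)&(V>150); k=np.zeros_like(yl);k[270:300,272:316]=1; yl&=k
v,u=np.nonzero(yl); Z=onz(Ps,np.c_[u,v],.097)[:,:2]; vx,vy,x0,y0=cv2.fitLine((Z*1000).astype(np.float32),cv2.DIST_L1,0,.01,.01).ravel(); print("side: bar yaw",np.degrees(np.arctan2(vy,vx)))
crop(s,200,240,340,340,5,"pics/s14c.png")
E
```

```text
head comp [317, 151, 11, 18, 137] top x range [0.0909 0.0997 0.1073] y [-0.0187  0.0025  0.0221] z [0.0274 0.0376 0.0409]
head comp [281, 153, 13, 19, 173] top x range [0.1939 0.2037 0.211 ] y [-0.02    0.0009  0.0212] z [0.0222 0.0354 0.0405]
122 [0.39088194 0.29521118] [0.47152742 0.32159934]
bar yaw -12.830844
[0.42510725 0.30879384] bearing from axis 162.84776234809885
side: bar yaw -15.0832205
```

View pics/t14c.png

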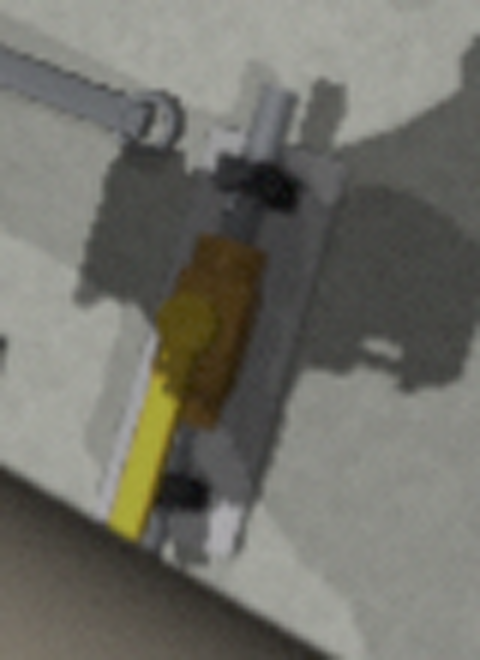

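View pics/s14c.png

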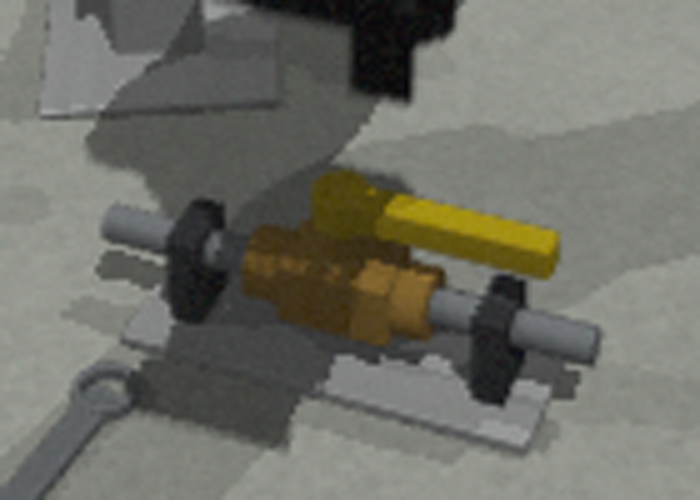

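```bash
python3 - <<'E'
from bench import *
print(close_job())
E
```

```text
the job is handed in; nothing more can be done
None
```

Both cartridges are in the chute with their heads uphill, the cock is open along the pipe, and I handed the job in at about 26 s of the 61 s allowed.

- **Cartridges:** the last top view puts the two head centres about 100 mm and 204 mm up the track. That gives cartridge centres of about 56 mm and 160 mm, within 3 mm of the centre line. Both sit 3–4 mm above the nominal 52 and 156 mm, which matches my calibration offset, and both are inside the limits. The lower cartridge is the one I called B.
- **Cock handle:** it stopped moving under a further 20 mm of commanded push. Its bearing from the axis came out at 162.8° in both the wrist and top views, against a pipe at 163.4°, so about 1.56 rad. Line fits to the bar alone were noisier: 165° from the side and 167° from the top, where shadow biased the mask. Every reading is past the 1.43 rad limit.
- **Other checks:** the bottle, the beaker and the purple look-alike are standing where they were. The gripper was about 0.27 m up and touching nothing at hand-in. No check failed.

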